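Lay out castings on the pumped inspection lift

TASK

Tip the brass castings out of the white cup onto the tray of the green lift table and stand the cup upright again on the grey soldering slab. Spread the castings into a single layer, all lying on the tray floor with at least 30 mm of clear space between any two. Only then pump the red lever with full strokes until the tray is fully up, and leave everything standing still and the other things on the bench where they are.

Things in the scene. Friction and masses are not known exactly. Their poses are not given: they have to be found in the camera images.
- pump (a joint): pump lever of the lift table: 155 mm steel arm with a red cross-bar at its end, pivoted in the block beside the tray. 0 = sprung up at rest (arm 0.60 rad above level, pointing along the lift's -y, away from the tray); grows as the bar is pressed down; 0.65 rad = bottom stop (arm just below level). Springs back up by itself. Pressing takes about 6 to 15 N at the bar
- pump_grip (a point): centre of the red cross-bar at the end of the pump lever (80 mm long along the lift's x, 22 mm diameter). Swings on a circle of 155 mm radius about the pivot, which lies 152 mm from the lift's origin along its -y and 78 mm above the bench: about 165 mm above the bench at rest, 70 mm at the bottom
- tray (a joint): height of the tray above its lowest position, m; starts at 0 to 0.020, fully up is 0.048 (to 1 mm). A ratchet: each full stroke of the pump (right down, then right back up) raises it about 8 mm (the first 1 to 12 mm); part strokes may raise nothing. It holds its height and cannot be lowered. Fully up, the lever strokes freely
- lift: the green lift table: base 210 by 320 mm, fixed to the bench; origin on the bench below the tray's centre, x and y along the tray's sides, pump lever on its -y side
- tray_floor (a point): centre of the lift tray's inner floor, axes as lift. Shallow aluminium tray with a grey lining, inside 200 (x) by 220 mm (y), walls 6 mm thick rising 28 mm above the floor; the floor is 74 mm above the bench when joint tray is 0
- slab: grey soldering slab 170 by 170 by 20 mm, fixed to the bench; origin at the centre of its underside
- cup: white ceramic cup without handle, round and tapered: 56 mm diameter at the foot, 72 mm at the rim, 85 mm high, wall 3 mm, floor 5 mm thick, about 160 g empty; origin at the centre of its underside, z up through the mouth. Stands on the slab with the castings in it. Can be gripped across its body (64 mm wide at half height)
- cup_rim (a point): centre of the cup's mouth, 85 mm above its underside
- casting1: brass casting, a chunky 18 by 14 by 20 mm block (along its x, y, z), with a coloured inlay (red) on its two 18 by 20 faces, 30 g; origin at its centre. It may come to lie on any face. 5 to 7 castings are present at a start
- casting2: brass casting, a chunky 18 by 14 by 20 mm block (along its x, y, z), with a coloured inlay (blue) on its two 18 by 20 faces, 30 g; origin at its centre. It may come to lie on any face. 5 to 7 castings are present at a start
- casting3: brass casting, a chunky 18 by 14 by 20 mm block (along its x, y, z), with a coloured inlay (amber) on its two 18 by 20 faces, 30 g; origin at its centre. It may come to lie on any face. 5 to 7 castings are present at a start
- casting4: brass casting, a chunky 18 by 14 by 20 mm block (along its x, y, z), with a coloured inlay (green) on its two 18 by 20 faces, 30 g; origin at its centre. It may come to lie on any face. 5 to 7 castings are present at a start
- casting5: brass casting, a chunky 18 by 14 by 20 mm block (along its x, y, z), with a coloured inlay (orange) on its two 18 by 20 faces, 30 g; origin at its centre. It may come to lie on any face. 5 to 7 castings are present at a start
- casting6: brass casting, a chunky 18 by 14 by 20 mm block (along its x, y, z), with a coloured inlay (white) on its two 18 by 20 faces, 30 g; origin at its centre. It may come to lie on any face. 5 to 7 castings are present at a start
- casting7: brass casting, a chunky 18 by 14 by 20 mm block (along its x, y, z), with a coloured inlay (black) on its two 18 by 20 faces, 30 g; origin at its centre. It may come to lie on any face. 5 to 7 castings are present at a start
- dish: bystander, to be left alone: steel dish, 84 mm across, 20 mm high
- mug: bystander, to be left alone: blue mug with a handle, 76 mm across, 90 mm high
- flux: bystander, to be left alone: white bottle with a red cap, 56 mm across, 130 mm high
- pen: bystander, to be left alone: green pen, 120 mm long, 9 mm thick
- graver: bystander, to be left alone: graver with a handle, 160 mm long
- pliers: bystander, to be left alone: pliers with yellow handles, 150 mm long
Not all that is in view belongs to the job. What is meant by the cup is not pink or purple, and is the larger of those in its own colour.

How it is judged:
By the outcome, as a careful person would: the job done as asked, in the order asked, and still so for the second after the job is handed in, with the robot touching nothing.
Of casting5, casting6, casting7 only 1 to 3 are there at a start; the rules pass over those that are not, and their reading is None.
At some moment in a run one of cup, casting1, casting2, casting3, casting4, casting5, casting6, casting7 may be knocked a few centimetres aside while the robot is not near it.
It also fails if it takes over 210 s, if anything falls off the work surface, if the arm or the gripper's body presses on something with over 40 N, if the wrist force passes 120 N, or if a joint passes its speed limit or range.

ROBOT

A 7-joint arm with a two-finger parallel gripper is mounted at the origin on the work surface. World frame = base frame: x ahead of the robot, y to its left, z up, the work surface at z = 0. Lengths are in m, angles in degrees, forces in N, time in s.
With the tool pointing down it reaches from about 0.4 to 0.85 m from the base axis. Payload 4.5 kg.
Tool frame: the origin (TCP) lies at the very end of the fingers, on their centre line; the grasp point (between the pads) lies 19 mm behind it; z points along the fingers, y is the direction in which the jaws open and shut (so a half turn about z gives the same grasp; the last joint's range is limited). The gripper opens to 88 mm and grips with 3 to 60 N. Pads are 18 mm wide; open, the fingers measure 123 mm over their backs; the gripper's body (75 mm by 187 mm) begins 45 mm behind the grasp point.
Start: joints at [70.405, 39.483, -11.15, 89.685, 9.013, 51.709, -12.324], TCP at [0.229, -0.581, 0.239] pointing down, gripper open.
Joint ranges: [-172.22, 172.22], [-26.19, 119.32], [-84.43, 86.54], [7.71, 146.69], [-57.33, 237.33], [2.42, 119.75], [-152.13, 152.13]. Speed limits (degrees/s): [147.25, 147.25, 180, 180, 180, 180, 180].

INTERFACE

Orientations are given as a 3x3 rotation matrix whose columns are the frame's x, y, z axes.
In Python, from bench import monitor, vision, ticket gives the robot as it stands. The module is installed in compiled form; this text tells all that it offers.
- The arm moves only by the tool play_rows, never from a script. Its argument "motion" is a list of rows, each a list of 3 entries, a list of its own where there are three numbers: the shift along the world's x, y, z normalised to -1 to 1, where 1 is 40 cm, then the turn, a rotation vector about the world's x, y, z normalised to -1 to 1, where 1 is 2 rad, then the opening in per cent of the stroke, from 0 (shut) to 100 (fully open). In form: [[[tx, ty, tz], [ax, ay, az], claw], ...]. A call has 1 to 10 rows; each row shifts and turns the commanded pose from where the row before left it; what a row does not reach is not made up. A row lasts 1/10 s, in which the tool goes at most 50 mm and 8.59 degrees, less where a joint would pass 70% of its speed; a pose out of reach is approached as far as the arm can. A call with a number of a shift or a turn outside -1 to 1 is refused whole. A call with a gripper value outside its range is refused whole. The fingers move at their own pace and stop on an object; the grip force is fixed at half the most. Time passes only in rows, so rows that do not move let the fingers close. It gives the time, the measured TCP pose, the force and the opening at its end, in the units of the state.
- monitor.state(): the state, without advancing time (a new reading comes with each control period).
- vision.capture(name): name is "scene" or "top" or "wrist"; returns a dict with "image" (384x512x3 uint8, blue, green, red), "intrinsics" (3x3 intrinsics, pixels), "extrinsics" (4x4, takes a point from world to camera coordinates); the wrist camera has in their place "hand_eye" (4x4, takes a point from camera to tool coordinates, whose origin is the TCP and whose axes are the flange's). Camera axes: x right, y down, z forward; pixel columns grow to the right and rows downward; lengths in m; the calibration is good to about 2 mm. A picture is of the moment at which its call begins: read the wrist's pose just before it. There is no depth.
- ticket.job_done(): hands the job in, once; it reports no verdict.
The state is a dict: "t": time; "joints": joint angles; "qvel": joint speeds; "joint_efforts": joint torques, N m; "tool_pos": TCP position; "ee_rot": TCP orientation; "contact_force": force on the tool from outside, world axes, zero at the start; "torque": the same for the moment, N m; "finger_gap": finger opening in m.
Only numpy, scipy, OpenCV 4.12 (cv2) and the standard library are available. Lean on these libraries where they do the work, as an engineer would, in place of code of your own. Each camera call takes 0.05 s, during which the arm holds its last target.

## Working session

There is one attempt and no reset: what is moved stays moved. The work goes in short steps, Python scripts to look and compute and a tool call to move; the robot and the scene stay as the last step left them, time stands still between calls to the robot, and variables do not carry over. Pictures are saved under pics/ and viewed, and the job is handed in when it is done.

Besides the shell and the picture viewer there is one more tool, called after ">>>" as name(argument=value, ...) on one line, values as JSON. play_rows: Moves the arm, as the interface text tells. Its arguments: {"type":"object","properties":{"motion":{"type":"array"}},"required":["motion"]}

```bash
mkdir -p pics; ls
cat > h.py <<'E'
import numpy as np, cv2, pickle
from bench import monitor, vision, ticket
def cap(n,fn=None):
    s=monitor.state(); c=vision.capture(n); im=np.array(c["image"])
    K=np.array(c["intrinsics"])
    if n=="wrist":
        T=np.eye(4);T[:3,:3]=np.array(s["ee_rot"]);T[:3,3]=s["tool_pos"]
        E=np.linalg.inv(T@np.array(c["hand_eye"]))
    else: E=np.array(c["extrinsics"])
    if fn: cv2.imwrite("pics/"+fn+".png",im)
    return im,K,E
def ray(K,E,u,v):
    W=np.linalg.inv(E); d=W[:3,:3]@np.linalg.inv(K)@[u,v,1.]; return W[:3,3],d/np.linalg.norm(d)
def onz(K,E,u,v,z):
    o,d=ray(K,E,u,v); return o+d*(z-o[2])/d[2]
def proj(K,E,p):
    q=E[:3,:3]@np.array(p)+E[:3,3]; q=K@q; return q[:2]/q[2]
def two(a,b):
    A=[];B=[]
    for o,d in (a,b):
        P=np.eye(3)-np.outer(d,d);A.append(P);B.append(P@o)
    return np.linalg.solve(A[0]+A[1],B[0]+B[1])
E
python3 - <<'E'
from h import *
for n in("scene","top","wrist"):
    im,K,E=cap(n,n+"0"); print(n,K.round(1).tolist(),np.linalg.inv(E).round(3).tolist())
s=monitor.state();print({k:np.round(v,3).tolist() for k,v in s.items()})
E
```

```text
pics
scene [[354.7, 0.0, 254.8], [0.0, 354.7, 196.9], [0.0, 0.0, 1.0]] [[0.803, 0.354, -0.48, 1.076], [0.596, -0.448, 0.667, -0.626], [0.021, -0.821, -0.57, 0.737], [0.0, 0.0, 0.0, 1.0]]
top [[471.2, 0.0, 255.1], [0.0, 471.2, 192.7], [0.0, 0.0, 1.0]] [[0.019, -0.978, 0.209, 0.255], [-1.0, -0.018, 0.008, 0.089], [-0.004, -0.21, -0.978, 1.514], [0.0, 0.0, 0.0, 1.0]]
wrist [[292.3, 0.0, 256.8], [0.0, 292.3, 188.9], [0.0, 0.0, 1.0]] [[0.367, -0.883, -0.293, 0.307], [-0.93, -0.349, -0.113, -0.552], [-0.002, 0.314, -0.949, 0.383], [0.0, 0.0, 0.0, 1.0]]
{'t': 0.15, 'joints': [70.407, 39.52, -11.147, 89.729, 9.012, 51.711, -12.326], 'qvel': [-0.063, -0.05, 0.096, -0.198, -0.069, 0.01, -0.054], 'joint_efforts': [-0.001, -52.786, -1.268, -15.359, -0.052, 0.004, 0.0], 'tool_pos': [0.229, -0.581, 0.238], 'ee_rot': [[0.93, 0.367, -0.001], [0.367, -0.93, 0.001], [-0.0, -0.001, -1.0]], 'contact_force': [0.816, 0.007, -0.003], 'torque': [-0.047, 0.054, -0.03], 'finger_gap': 0.088}
```

View pics/scene0.png

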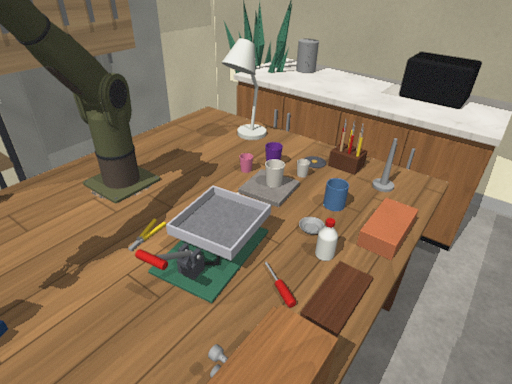

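View pics/top0.png

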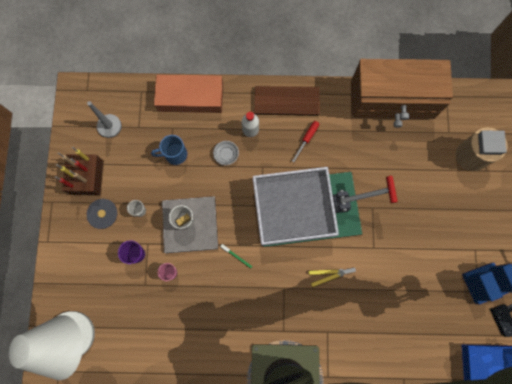

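View pics/wrist0.png

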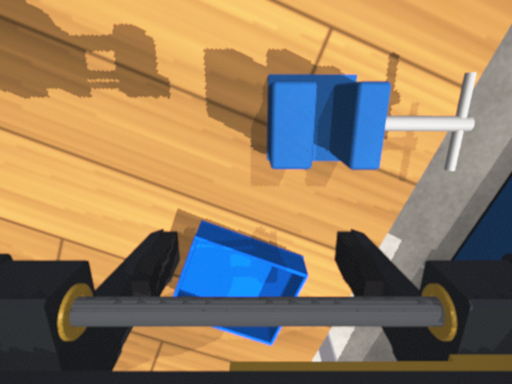

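Candidates for the cup (top view): white cup on the slab (180,217), small white cup (135,208), purple cup (131,252), pink cup (167,272), blue mug (172,150). I choose the larger white one, on the slab at (180,217), and check it in a crop.

Run:
```python
from h import *
t=cv2.imread("pics/top0.png"); s=cv2.imread("pics/scene0.png")
a=cv2.resize(t[170:270,110:260],None,fx=4,fy=4,interpolation=cv2.INTER_CUBIC)
cv2.imwrite("pics/crA.png",a)
cv2.imwrite("pics/crB.png",cv2.resize(t[155:255,240:410],None,fx=4,fy=4,interpolation=cv2.INTER_CUBIC))
cv2.imwrite("pics/crC.png",cv2.resize(s[145:300,125:345],None,fx=3.6,fy=3.6,interpolation=cv2.INTER_CUBIC))
```

```text
(no output)
```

View pics/crA.png

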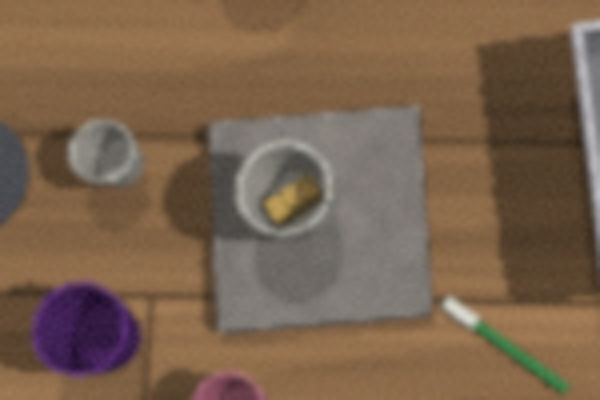

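View pics/crB.png

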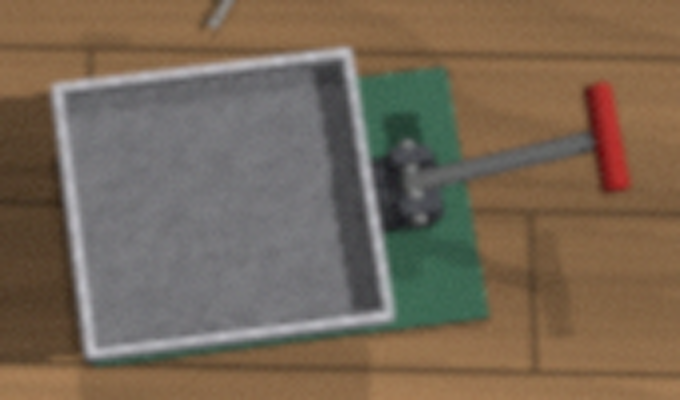

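View pics/crC.png

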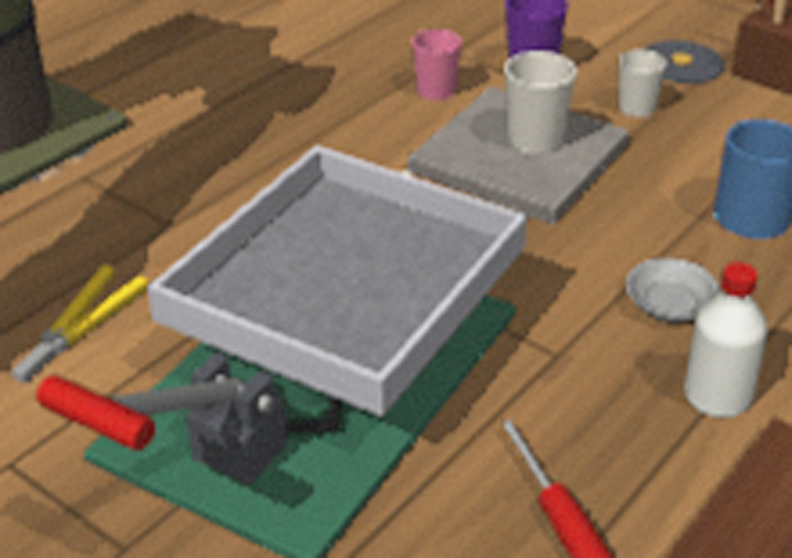

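Run:
```python
from h import *
_,Kt,Et=cap("top"); _,Ks,Es=cap("scene")
A=lambda u,v:((u+.5)/4-.5+110,(v+.5)/4-.5+170)
B=lambda u,v:((u+.5)/4-.5+240,(v+.5)/4-.5+155)
C=lambda u,v:((u+.5)/3.6-.5+125,(v+.5)/3.6-.5+145)
for n,b,c in [("++",(53,86),(523,215)),("+-",(351,48),(383,377)),("--",(393,318),(150,287)),("-+",(90,357),(320,150)),
  ("red+x",(600,87),(148,432)),("red-x",(617,187),(46,390)),]:
    print(n,two(ray(Kt,Et,*B(*b)),ray(Ks,Es,*C(*c))).round(4))
print("rim2",two(ray(Kt,Et,*A(284,189)),ray(Ks,Es,*C(540,72))).round(4))
print("rim z.105",onz(Kt,Et,*A(284,189),.105).round(4),onz(Ks,Es,*C(540,72),.105).round(4))
for p in [(209,124),(419,107),(431,314),(218,330)]: print("slab",onz(Kt,Et,*A(*p),.02).round(4))
for p in [(447,68),(487,317)]: print("base",onz(Kt,Et,*B(*p),.01).round(4))
for n,p,z in [("smallcup",(104,150),.06),("pen",(445,300),.005),("pen2",(567,388),.005)]: print(n,onz(Kt,Et,*A(*p),z).round(4))
for n,p,z in [("dish",(225,153),.02),("mug",(173,150),.09),("mughandle",(155,154),.06),("flux",(250,118),.13),("pliers",(354,269),.01),("pliers",(307,270),.01),("graver",(294,161),.01),("graver2",(316,123),.01),("pink",(167,270),.06),("purple",(131,252),.07)]: print(n,onz(Kt,Et,*p,z).round(4))
```

```text
++ [0.607  0.1078 0.1075]
+- [ 0.6416 -0.12    0.1111]
-- [ 0.4336 -0.1497  0.1075]
-+ [0.4017 0.0778 0.1044]
red+x [ 0.5998 -0.2926  0.1695]
red-x [ 0.5235 -0.3046  0.169 ]
rim2 [0.4776 0.3247 0.103 ]
rim z.105 [0.4775 0.3246 0.105 ] [0.4793 0.3213 0.105 ]
slab [0.5429 0.4023 0.02  ]
slab [0.5601 0.233  0.02  ]
slab [0.3932 0.2173 0.02  ]
slab [0.3774 0.385  0.02  ]
base [ 0.6536 -0.214   0.01  ]
base [ 0.4484 -0.2412  0.01  ]
smallcup [0.5129 0.475  0.06  ]
pen [0.406  0.2077 0.005 ]
pen2 [0.3382 0.1087 0.005 ]
dish [0.7069 0.2034 0.02  ]
mug [0.6926 0.3624 0.09  ]
mughandle [0.6874 0.4253 0.06  ]
flux [0.7883 0.1209 0.13  ]
pliers [ 0.3367 -0.2149  0.01  ]
pliers [ 0.3308 -0.0669  0.01  ]
graver [ 0.6865 -0.0252  0.01  ]
graver2 [ 0.8207 -0.099   0.01  ]
pink [0.3201 0.3651 0.06  ]
purple [0.3718 0.4764 0.07  ]
```

```bash
cat >> h.py <<'E'
from scipy.spatial.transform import Rotation as Ro
def tR(az,t,roll=0):
    a,t=np.radians([az,t]); z=np.array([np.cos(a)*np.cos(t),np.sin(a)*np.cos(t),-np.sin(t)])
    x=np.array([np.cos(a)*np.sin(t),np.sin(a)*np.sin(t),np.cos(t)]); R=np.c_[x,np.cross(z,x),z]
    return R@Ro.from_euler('z',roll,degrees=True).as_matrix()
def plan(p,R=None,cm=.045,dg=7.5,rows=None):
    s=monitor.state(); d=np.array(p)-s["tool_pos"]
    r=np.zeros(3) if R is None else (Ro.from_matrix(R)*Ro.from_matrix(np.array(s["ee_rot"])).inv()).as_rotvec()
    n=rows or int(np.ceil(max(np.linalg.norm(d)/cm,np.degrees(np.linalg.norm(r))/dg,1)))
    print("rows",n,"per row",(d/.4/n).round(4).tolist(),(r/2/n).round(4).tolist())
def st():
    s=monitor.state(); R=np.array(s["ee_rot"])
    print("t",round(s["t"],2),"p",np.round(s["tool_pos"],4).tolist(),"j",np.round(s["joints"],1).tolist(),"F",np.round(s["contact_force"],1).tolist(),"gap",round(s["finger_gap"],4),"z",R[:,2].round(3).tolist(),"x",R[:,0].round(3).tolist())
E
python3 -c "
from h import *
plan([.45,-.4,.36])
plan([.48,.05,.36])"
```

```text
rows 7 per row [0.0788, 0.0647, 0.0434] [0.0, 0.0, 0.0]
rows 16 per row [0.0392, 0.0986, 0.019] [0.0, 0.0, 0.0]
```

>>> play_rows(motion=[[[0.05,0.05,0.08],[0,0,0],100],[[0.08,0.07,0.05],[0,0,0],100],[[0.08,0.07,0.05],[0,0,0],100],[[0.08,0.07,0.05],[0,0,0],100],[[0.08,0.07,0.05],[0,0,0],100],[[0.08,0.07,0.03],[0,0,0],100],[[0.05,0.1,0],[0,0,0],100]])

```text
t: 0.95
tool_pos: [0.4324, -0.3813, 0.3645]
ee_rot: [[0.93, 0.367, 0.005], [0.367, -0.93, -0.003], [0.003, 0.004, -1.0]]
contact_force: [0.7, 0.0, -0.6]
finger_gap: 0.0879
```

```bash
python3 -c "
from h import *
st()
plan([.48,.05,.36])"
```

```text
t 0.95 p [0.4324, -0.3813, 0.3645] j [44.2, 28.3, -12.2, 88.1, 6.4, 63.9, -37.9] F [0.7, 0.0, -0.6] gap 0.0879 z [0.005, -0.003, -1.0] x [0.93, 0.367, 0.003]
rows 10 per row [0.0119, 0.1078, -0.0011] [0.0, 0.0, 0.0]
```

```bash
python3 -c "
from h import *
plan([.46,0.0,.36]);plan([.40,0.15,.34],tR(45,15))"
```

```text
rows 9 per row [0.0077, 0.1059, -0.0012] [0.0, 0.0, 0.0]
rows 12 per row [-0.0068, 0.1107, -0.0051] [0.0302, -0.0457, 0.0147]
```

>>> play_rows(motion=[[[0.01,0.11,0],[0,0,0],100],[[0.01,0.11,0],[0,0,0],100],[[0.01,0.11,0],[0,0,0],100],[[0.01,0.11,0],[0,0,0],100],[[0.01,0.11,0],[0,0,0],100],[[0.01,0.11,0],[0,0,0],100],[[0.01,0.11,0],[0,0,0],100],[[0.01,0.11,0],[0,0,0],100],[[0,0.1,0],[0,0,0],100]])

```text
t: 1.85
tool_pos: [0.4615, 0.0129, 0.3629]
ee_rot: [[0.93, 0.368, 0.001], [0.368, -0.93, 0.0], [0.001, -0.0, -1.0]]
contact_force: [0.7, 0.7, 0.7]
finger_gap: 0.088
```

```bash
python3 -c "
from h import *
st();plan([.40,0.15,.34],tR(45,15))"
```

```text
t 1.85 p [0.4615, 0.0129, 0.3629] j [5.8, 18.7, -18.3, 105.6, 6.9, 56.7, -83.7] F [0.7, 0.7, 0.7] gap 0.088 z [0.001, 0.0, -1.0] x [0.93, 0.368, 0.001]
rows 11 per row [-0.014, 0.0312, -0.0052] [0.0328, -0.05, 0.0158]
```

>>> play_rows(motion=[[[-0.015,0.03,0],[0.033,-0.05,0.016],100],[[-0.015,0.03,0],[0.033,-0.05,0.016],100],[[-0.015,0.03,0],[0.033,-0.05,0.016],100],[[-0.015,0.03,0],[0.033,-0.05,0.016],100],[[-0.015,0.03,0],[0.033,-0.05,0.016],100],[[-0.015,0.03,0],[0.033,-0.05,0.016],100],[[-0.015,0.03,0],[0.033,-0.05,0.016],100],[[-0.015,0.03,0],[0.033,-0.05,0.016],100],[[-0.015,0.03,0],[0.033,-0.05,0.016],100],[[-0.015,0.03,0],[0.033,-0.05,0.016],100]])

```text
t: 2.85
tool_pos: [0.467, 0.0839, 0.3977]
ee_rot: [[0.49, 0.699, 0.521], [0.374, -0.709, 0.598], [0.787, -0.098, -0.609]]
contact_force: [-0.6, -0.3, 0.9]
finger_gap: 0.0882
```

```bash
python3 -c "
from h import *
st();plan([.40,0.15,.34],tR(45,15))"
```

```text
t 2.85 p [0.467, 0.0839, 0.3977] j [66.8, 32.3, -84.3, 133.0, -57.3, 2.5, 4.5] F [-0.6, -0.3, 0.9] gap 0.0882 z [0.521, 0.598, -0.609] x [0.49, 0.374, 0.787]
rows 4 per row [-0.0419, 0.0413, -0.0361] [0.0263, -0.0437, -0.0016]
```

```bash
cat > kin.py <<'E'
import numpy as np
from scipy.spatial.transform import Rotation as Ro
from scipy.optimize import least_squares
def T(R=None,p=(0,0,0)):
    M=np.eye(4); 
    if R is not None: M[:3,:3]=R.as_matrix()
    M[:3,3]=p; return M
def fk(q,P,s):
    h,a,e,b,w,L,c7,y=P
    Z=lambda t:T(Ro.from_euler('z',t,degrees=True)); Y=lambda t:T(Ro.from_euler('y',t,degrees=True))
    return Z(s[0]*q[0])@T(p=(0,0,h))@Y(q[1])@Z(s[1]*q[2])@T(p=(e,y,a))@Y(q[3])@T(p=(-e,0,b))@Z(s[2]*q[4])@Y(q[5])@T(p=(w,0,L))@Z(s[3]*q[6]+c7)
S=[([70.407,39.52,-11.147,89.729,9.012,51.711,-12.326],[.229,-.581,.238],[-.001,.001,-1],[.93,.367,0]),
([44.2,28.3,-12.2,88.1,6.4,63.9,-37.9],[.4324,-.3813,.3645],[.005,-.003,-1],[.93,.367,.003]),
([5.8,18.7,-18.3,105.6,6.9,56.7,-83.7],[.4615,.0129,.3629],[.001,0,-1],[.93,.368,.001]),
([66.8,32.3,-84.3,133,-57.3,2.5,4.5],[.467,.0839,.3977],[.521,.598,-.609],[.49,.374,.787])]
def res(P,s):
    o=[]
    for q,p,z,x in S:
        M=fk(q,P,s); o+=[*(M[:3,3]-p)*3,*(M[:3,2]-z),*(M[:3,0]-x)]
    return np.array(o)
if __name__=="__main__":
    import itertools
    out=[]
    for s in itertools.product([1,-1],repeat=4):
      for c in (0,90,180,270):
        r=least_squares(res,[.33,.4,0,.4,0,.25,c,0],args=(s,),args_=None) if 0 else least_squares(lambda P:res(P,s),[.33,.4,0,.4,0,.25,c,0],x_scale=[.1,.1,.1,.1,.1,.1,50,.1])
        out.append((r.cost,s,r.x.round(4).tolist()))
    out.sort(key=lambda t:t[0])
    for o in out[:4]: print(o)
E
python3 kin.py
```

```text
(np.float64(0.0004396875139701284), (-1, -1, -1, -1), [0.3544, 0.5917, -0.0201, 0.3656, 0.0078, 0.3361, 90.0016, -0.0435])
(np.float64(0.00043968751397012885), (-1, -1, -1, -1), [0.3544, 0.5917, -0.0201, 0.3656, 0.0078, 0.3361, 90.0016, -0.0435])
(np.float64(0.0004396875139701343), (-1, -1, -1, -1), [0.3544, 0.5917, -0.0201, 0.3656, 0.0078, 0.3361, 90.0016, -0.0435])
(np.float64(1.5146853792575685), (-1, -1, 1, -1), [0.457, 0.5388, -0.0568, 0.3612, -0.0743, 0.3828, 101.4115, -0.1274])
```

```bash
cat >> kin.py <<'E'
lo=np.array([-172.22,-26.19,-84.43,7.71,-57.33,2.42,-152.13]);hi=np.array([172.22,119.32,86.54,146.69,237.33,119.75,152.13])
PP=[0.3544,0.5917,-0.0201,0.3656,0.0078,0.3361,90,-0.0435];SS=(-1,-1,-1,-1)
def ik(p,R,n=60,seed=0,near=None):
    rng=np.random.default_rng(seed);out=[]
    for i in range(n):
        q0=lo+(hi-lo)*rng.uniform(.1,.9,7) if near is None else near
        def f(q):
            M=fk(q,PP,SS); return [*(M[:3,3]-p)*5,*(M[:3,:3]-R).ravel(),*(.0003*(q-q0) if near is not None else .00003*(q-(lo+hi)/2))]
        r=least_squares(f,q0,bounds=(lo,hi),x_scale=30)
        M=fk(r.x,PP,SS)
        if np.linalg.norm(M[:3,3]-p)<.006 and np.linalg.norm(M[:3,:3]-R)<.04: out.append(r.x.round(0))
        if near is not None: break
    return out
E
python3 - <<'E'
from kin import *; from h import tR
for nm,p,R in [("grasp",[.4876,.3326,.0714],tR(45,15)),("grasp60",[.4876,.3326,.0714],tR(60,15)),("grasp30",[.4876,.3326,.0714],tR(30,15)),("pre",[.378,.223,.1128],tR(45,15)),("lift",[.4876,.3326,.25],tR(45,15))]:
    o=ik(p,R,40); u=[]
    for q in o:
        if not any(np.abs(q-v).max()<6 for v in u): u.append(q)
    print(nm,len(o)); [print("  ",q.tolist()) for q in u[:8]]
E
```

```text
grasp 9
   [-18.0, 94.0, -21.0, 144.0, 203.0, 120.0, 131.0]
grasp60 18
   [-26.0, 90.0, 14.0, 136.0, 223.0, 120.0, 108.0]
   [30.0, 116.0, -84.0, 137.0, 170.0, 55.0, -148.0]
grasp30 16
   [-66.0, 106.0, 30.0, 145.0, 147.0, 120.0, 27.0]
pre 0
lift 0
```

```bash
cat > map.py <<'E'
from kin import *; from h import tR
import sys
from multiprocessing import Pool
def pts(q):
    h,a,e,b,w,L,c7,y=PP
    Z=lambda t:T(Ro.from_euler('z',t,degrees=True)); Y=lambda t:T(Ro.from_euler('y',t,degrees=True))
    M=Z(-q[0])@T(p=(0,0,h))@Y(q[1])@Z(-q[2])@T(p=(e,y,a)); el=M[:3,3]
    M=M@Y(q[3])@T(p=(-e,0,b)); return el,M[:3,3]
def job(a):
    nm,p,az,t,roll=a
    R=tR(az,t,roll); tcp=np.array(p)+.019*R[:,2]
    best=[]
    for q in ik(tcp,R,14):
        el,wr=pts(q)
        m=np.min(np.minimum(q-lo,hi-q))
        if el[2]>.15 and wr[2]>.12: best.append((m,q.tolist(),wr.round(2).tolist()))
    best.sort(key=lambda b:-b[0])
    return a,len(best),best[:1]
if __name__=="__main__":
    J=[("g",(.478,.323,.08),az,t,r) for t in (15,30,45) for az in range(0,360,30) for r in (0,)]
    J+=[("g",(.478,.323,.08),az,t,180) for t in (15,30,45) for az in range(0,360,30)]
    with Pool() as p:
        for a,n,b in p.imap(job,J):
            if n: print(a[0],a[2:],n,b)
E
nproc; time python3 map.py
```

```text
4
g (0, 15, 0) 5 [(np.float64(14.689999999999998), [-71.0, 84.0, 3.0, 132.0, 116.0, 87.0, 56.0], [0.17, 0.32, 0.15])]
g (30, 15, 0) 3 [(np.float64(-0.25), [-65.0, 105.0, 30.0, 145.0, 149.0, 120.0, 29.0], [0.21, 0.16, 0.16])]
g (60, 15, 0) 2 [(np.float64(-0.25), [-27.0, 90.0, 14.0, 137.0, 222.0, 120.0, 108.0], [0.32, 0.06, 0.16])]
g (90, 15, 0) 8 [(np.float64(3.58), [33.0, 98.0, -73.0, 115.0, 49.0, 6.0, -33.0], [0.48, 0.02, 0.17])]
g (120, 15, 0) 8 [(np.float64(8.430000000000007), [25.0, 97.0, -76.0, 90.0, 16.0, 52.0, 5.0], [0.64, 0.06, 0.16])]
g (150, 15, 0) 8 [(np.float64(19.430000000000007), [8.0, 92.0, -65.0, 66.0, 6.0, 87.0, 23.0], [0.75, 0.17, 0.15])]
g (180, 15, 0) 7 [(np.float64(2.75), [-10.0, 92.0, -58.0, 45.0, 10.0, 117.0, 37.0], [0.78, 0.33, 0.15])]
g (240, 15, 0) 7 [(np.float64(-0.25), [-55.0, 92.0, 36.0, 43.0, -6.0, 120.0, 122.0], [0.63, 0.58, 0.15])]
g (270, 15, 0) 6 [(np.float64(-0.25), [-45.0, 83.0, -28.0, 60.0, 52.0, 120.0, 98.0], [0.48, 0.63, 0.16])]
g (300, 15, 0) 5 [(np.float64(14.75), [-52.0, 78.0, -25.0, 84.0, 67.0, 105.0, 96.0], [0.33, 0.59, 0.16])]
g (330, 15, 
[... 6059 characters left out ...]
 0.3])]
g (180, 45, 180) 10 [(np.float64(36.75), [-23.0, 69.0, -11.0, 68.0, -11.0, 83.0, -115.0], [0.71, 0.32, 0.3])]
g (210, 45, 180) 11 [(np.float64(27.75), [-32.0, 71.0, -10.0, 62.0, 3.0, 92.0, -100.0], [0.68, 0.44, 0.3])]
g (240, 45, 180) 10 [(np.float64(29.75), [-41.0, 70.0, -9.0, 66.0, 17.0, 90.0, -85.0], [0.59, 0.52, 0.3])]
g (270, 45, 180) 11 [(np.float64(40.75), [-48.0, 66.0, -10.0, 78.0, 33.0, 79.0, -74.0], [0.48, 0.55, 0.3])]
g (300, 45, 180) 10 [(np.float64(51.69), [-53.0, 62.0, -11.0, 95.0, 54.0, 66.0, -73.0], [0.37, 0.52, 0.3])]
g (330, 45, 180) 10 [(np.float64(32.69), [-48.0, 61.0, -24.0, 114.0, 87.0, 66.0, -83.0], [0.28, 0.44, 0.3])]
real	1m13.406s
user	4m35.492s
sys	0m0.593s
```

```bash
cat > path.py <<'E'
from map import *
def step(q,p,R):
    def f(x):
        M=fk(x,PP,SS); return [*(M[:3,3]-p)*5,*(M[:3,:3]-R).ravel(),*(.0002*(x-q))]
    r=least_squares(f,np.clip(q,lo+.01,hi-.01),bounds=(lo,hi),x_scale=30); M=fk(r.x,PP,SS)
    return r.x,np.linalg.norm(M[:3,3]-p),np.degrees(np.linalg.norm((Ro.from_matrix(M[:3,:3])*Ro.from_matrix(R).inv()).as_rotvec()))
def run(q,seq,n=6):
    # seq: list (g, az,t,roll)
    a=np.array([*seq[0][0],*seq[0][1:]],float)
    for s in seq:
        b=np.array([*s[0],*s[1:]],float)
        for k in range(1,n+1):
            c=a+(b-a)*k/n; R=tR(*c[3:]); q,ep,er=step(q,c[:3]+.019*R[:,2],R)
            if ep>.008 or er>3: print("   !",c.round(2).tolist(),round(ep,3),round(er,1))
        el,wr=pts(q); print(b.tolist(),q.round(0).tolist(),"el",el.round(2).tolist(),"wr",wr.round(2).tolist(),round(ep,4),round(er,1)); a=b
    return q
if __name__=="__main__":
    for az,q in [(150,[-11,73,-16,74,-28,79,-124]),(135,[-5,70,-18,84,-38,70,-124])]:
        run(np.array(q,float),[((.478,.323,.075),az,30,180),((.478,.323,.25),az,30,180),((.55,0.02,.25),az,30,180),((.55,0.02,.25),az,0,180),((.55,.02,.22),az,0,30),((.55,.02,.22),az,-10,20)])
E
python3 path.py
```

```text
[0.478, 0.323, 0.075, 150.0, 30.0, 180.0] [-11.0, 73.0, -16.0, 74.0, -28.0, 79.0, -124.0] el [0.56, 0.06, 0.53] wr [0.72, 0.19, 0.23] 0.0 0.0
[0.478, 0.323, 0.25, 150.0, 30.0, 180.0] [-10.0, 59.0, -17.0, 75.0, -31.0, 88.0, -131.0] el [0.51, 0.04, 0.66] wr [0.72, 0.19, 0.4] 0.0 0.0
[0.55, 0.02, 0.25, 150.0, 30.0, 180.0] [10.0, 63.0, -12.0, 64.0, -17.0, 107.0, -118.0] el [0.51, -0.14, 0.63] wr [0.79, -0.12, 0.4] 0.0 0.0
   ! [0.55, 0.02, 0.25, 150.0, 0.0, 180.0] 0.012 2.8
[0.55, 0.02, 0.25, 150.0, 0.0, 180.0] [26.0, 83.0, -57.0, 57.0, -10.0, 120.0, -152.0] el [0.51, -0.29, 0.4] wr [0.81, -0.14, 0.25] 0.012 2.8
   ! [0.55, 0.02, 0.24, 150.0, 0.0, 155.0] 0.011 2.6
   ! [0.55, 0.02, 0.24, 150.0, 0.0, 130.0] 0.011 2.6
   ! [0.55, 0.02, 0.24, 150.0, 0.0, 105.0] 0.011 2.6
   ! [0.55, 0.02, 0.23, 150.0, 0.0, 80.0] 0.011 2.6
   ! [0.55, 0.02, 0.22, 150.0, 0.0, 55.0] 0.011 2.6
   ! [0.55, 0.02, 0.22, 150.0, 0.0, 30.0] 0.011 2.6
[0.55, 0.02, 0.22, 150.0, 0.0, 30.0] [27.0, 87.0, -62.0, 56.0, -5.0, 120.0, -5.0] el [0.51, -0.3, 0.36] wr [0.81, -0.14, 0.22] 0.0111 2.6
   ! [0.55, 0.02, 0.22, 150.0, 
[... 566 characters left out ...]
23] 0.0 0.0
[0.478, 0.323, 0.25, 135.0, 30.0, 180.0] [-6.0, 56.0, -17.0, 86.0, -39.0, 76.0, -132.0] el [0.49, 0.0, 0.69] wr [0.68, 0.13, 0.4] 0.0 0.0
[0.55, 0.02, 0.25, 135.0, 30.0, 180.0] [15.0, 61.0, -11.0, 71.0, -25.0, 99.0, -123.0] el [0.48, -0.18, 0.65] wr [0.75, -0.17, 0.4] 0.0 0.0
[0.55, 0.02, 0.25, 135.0, 0.0, 180.0] [18.0, 75.0, -17.0, 62.0, -35.0, 119.0, -127.0] el [0.53, -0.22, 0.51] wr [0.78, -0.2, 0.24] 0.0 0.0
[0.55, 0.02, 0.22, 135.0, 0.0, 30.0] [34.0, 89.0, -69.0, 60.0, -5.0, 110.0, -11.0] el [0.47, -0.36, 0.33] wr [0.78, -0.2, 0.22] 0.0 0.0
[0.55, 0.02, 0.22, 135.0, -10.0, 20.0] [34.0, 95.0, -73.0, 59.0, -9.0, 112.0, -6.0] el [0.47, -0.36, 0.27] wr [0.78, -0.2, 0.16] 0.0 0.0
```

```bash
python3 -c "
from h import *
plan([.50,0.08,.40],tR(40,80));plan([.50,0.08,.40],tR(75,85))"
```

```text
rows 6 per row [0.0137, -0.0016, 0.001] [-0.0471, 0.0402, -0.0033]
rows 8 per row [0.0103, -0.0012, 0.0007] [-0.0481, 0.0212, 0.0338]
```

>>> play_rows(motion=[[[0.015,0,0],[-0.03,0.05,0],100],[[0.015,0,0],[-0.03,0.05,0],100],[[0.015,0,0],[-0.03,0.05,0],100],[[0.015,0,0],[-0.03,0.05,0],100],[[0.015,0,0],[-0.03,0.05,0],100],[[0.015,0,0],[-0.03,0.05,0],100],[[0.015,0,0],[-0.03,0.05,0],100]])

```text
t: 3.55
tool_pos: [0.5054, 0.0936, 0.3903]
ee_rot: [[0.802, 0.598, 0.019], [0.562, -0.764, 0.318], [0.204, -0.244, -0.948]]
contact_force: [0.5, 0.8, 0.5]
finger_gap: 0.0883
```

```bash
python3 -c "
from h import *
st();plan([.50,0.08,.40],tR(75,85))"
```

```text
t 3.55 p [0.5054, 0.0936, 0.3903] j [11.5, 21.9, -23.1, 98.8, -11.5, 57.1, -57.3] F [0.5, 0.8, 0.5] gap 0.0883 z [0.019, 0.318, -0.948] x [0.802, 0.562, 0.204]
rows 6 per row [-0.0022, -0.0057, 0.004] [-0.0203, -0.0116, 0.0547]
```

```bash
python3 -c "
from h import *
plan([.55,0.15,.36],tR(100,60));plan([.58,.2,.33],tR(135,30))"
```

```text
rows 9 per row [0.0124, 0.0157, -0.0084] [0.0117, -0.0197, 0.0571]
rows 14 per row [0.0133, 0.019, -0.0108] [0.0322, -0.0111, 0.0527]
```

>>> play_rows(motion=[[[0.013,0.02,-0.01],[0,-0.01,0.06],100],[[0.013,0.02,-0.01],[0,-0.01,0.06],100],[[0.013,0.02,-0.01],[0,-0.01,0.06],100],[[0.013,0.02,-0.01],[0,-0.01,0.06],100],[[0.013,0.02,-0.01],[0.01,-0.01,0.06],100],[[0.013,0.02,-0.01],[0.01,-0.01,0.06],100],[[0.013,0.02,-0.01],[0.01,-0.01,0.06],100]])

```text
t: 4.25
tool_pos: [0.5416, 0.1499, 0.3613]
ee_rot: [[0.082, 0.989, -0.121], [0.94, -0.037, 0.338], [0.33, -0.141, -0.933]]
contact_force: [-0.5, -1.0, 0.1]
finger_gap: 0.0883
```

```bash
python3 -c "
from h import *
st();plan([.58,.2,.33],tR(135,30))"
```

```text
t 4.25 p [0.5416, 0.1499, 0.3613] j [12.3, 33.1, -36.1, 88.5, -2.6, 63.9, -21.6] F [-0.5, -1.0, 0.1] gap 0.0883 z [-0.121, 0.338, -0.933] x [0.082, 0.94, 0.33]
rows 8 per row [0.012, 0.0157, -0.0098] [0.0452, 0.0084, 0.046]
```

>>> play_rows(motion=[[[0.012,0.016,-0.01],[0.045,0.008,0.046],100],[[0.012,0.016,-0.01],[0.045,0.008,0.046],100],[[0.012,0.016,-0.01],[0.045,0.008,0.046],100],[[0.012,0.016,-0.01],[0.045,0.008,0.046],100],[[0.012,0.016,-0.01],[0.045,0.008,0.046],100],[[0.012,0.016,-0.01],[0.045,0.008,0.046],100],[[0.012,0.016,-0.01],[0.045,0.008,0.046],100],[[0.012,0.016,-0.01],[0.045,0.008,0.046],100]])

```text
t: 5.05
tool_pos: [0.5807, 0.2001, 0.3288]
ee_rot: [[-0.355, 0.71, -0.608], [0.356, 0.704, 0.615], [0.864, 0.002, -0.503]]
contact_force: [0.8, 0.5, 0.7]
finger_gap: 0.0881
```

```bash
python3 -c "
from h import *
st();plan([.58,.2,.33],tR(135,30));plan([.58,.2,.33],tR(135,30,90))
cap('wrist','w1')"
```

```text
t 5.05 p [0.5807, 0.2001, 0.3288] j [15.5, 64.5, -55.1, 59.2, -8.0, 95.3, 18.4] F [0.8, 0.5, 0.7] gap 0.0881 z [-0.608, 0.615, -0.503] x [-0.355, 0.356, 0.864]
rows 1 per row [-0.0016, -0.0003, 0.003] [0.0003, 0.0019, 0.0022]
rows 12 per row [-0.0001, -0.0, 0.0003] [-0.0399, 0.0403, -0.0327]
```

View pics/w1.png

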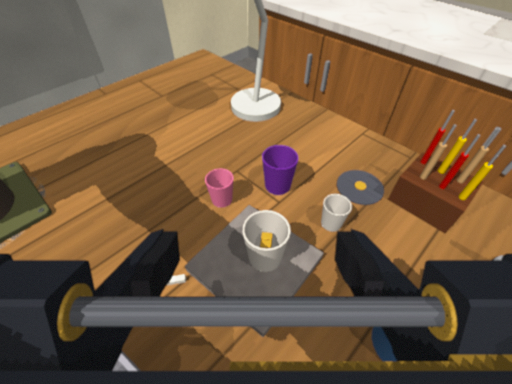

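```bash
python3 -c "
from h import *
im,K,E=cap('wrist')
_,Kt,Et=cap('top','t1')
g=cv2.cvtColor(im,cv2.COLOR_BGR2HSV)
cv2.imwrite('pics/w1c.png',cv2.resize(im[190:290,210:330],None,fx=5,fy=5))
print(onz(K,E,267,231,.105).round(4)); print(proj(K,E,[.478,.323,.105]),proj(K,E,[.478,.323,.02]))
plan([.568,.233,.1485],tR(135,30))"
```

```text
[0.4827 0.3213 0.105 ]
[265.45552494 228.44168857] [264.38360935 256.86162672]
rows 5 per row [-0.006, 0.0158, -0.0892] [0.0005, 0.0, 0.0007]
```

View pics/w1c.png

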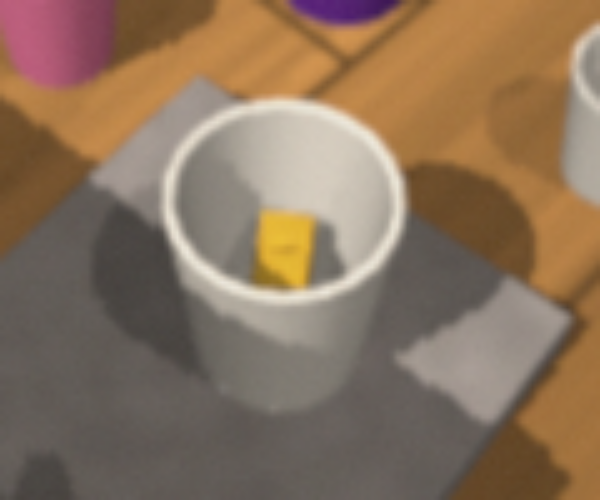

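>>> play_rows(motion=[[[-0.005,0.016,-0.09],[0,0,0],100],[[-0.005,0.016,-0.09],[0,0,0],100],[[-0.005,0.016,-0.09],[0,0,0],100],[[-0.005,0.016,-0.09],[0,0,0],100],[[-0.005,0.016,-0.09],[0,0,0],100],[[0,0,0],[0,0,0],100]])

```text
t: 5.8
tool_pos: [0.5676, 0.232, 0.1464]
ee_rot: [[-0.352, 0.71, -0.61], [0.363, 0.704, 0.611], [0.863, -0.006, -0.505]]
contact_force: [-0.9, -0.2, 0.8]
finger_gap: 0.088
```

```bash
python3 -c "
from h import *
st();plan([.472,.330,.0685],tR(135,30),cm=.025)
cap('wrist','w2');cap('scene','s2')"
```

```text
t 5.8 p [0.5676, 0.232, 0.1464] j [13.5, 75.8, -51.8, 65.5, -2.1, 81.4, 25.2] F [-0.9, -0.2, 0.8] gap 0.088 z [-0.61, 0.611, -0.505] x [-0.352, 0.363, 0.863]
rows 7 per row [-0.0341, 0.035, -0.0278] [0.0006, -0.0, 0.0003]
```

View pics/w2.png

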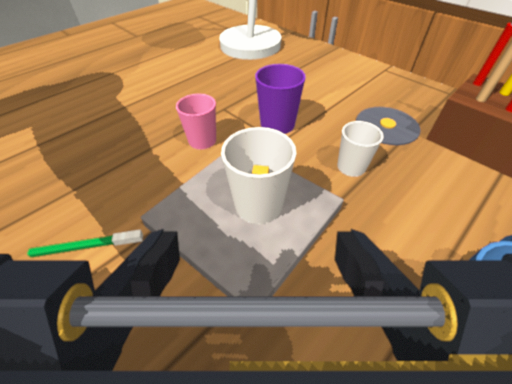

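View pics/s2.png

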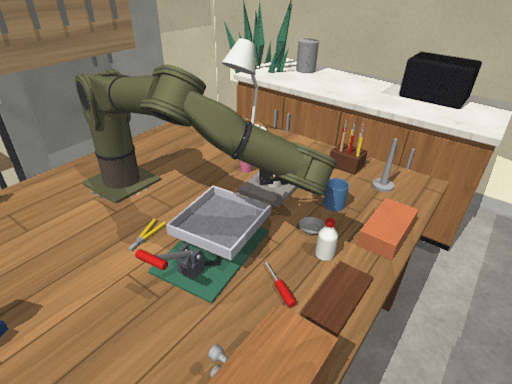

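```bash
python3 -c "
from h import *
im,K,E=cap('wrist')
print(onz(K,E,259,152,.105).round(4)); print(proj(K,E,[.48,.322,.105]))"
```

```text
[0.4812 0.3273 0.105 ]
[254.28803767 153.98140238]
```

>>> play_rows(motion=[[[-0.034,0.035,-0.028],[0,0,0],100],[[-0.034,0.035,-0.028],[0,0,0],100],[[-0.034,0.035,-0.028],[0,0,0],100],[[-0.034,0.035,-0.028],[0,0,0],100],[[-0.034,0.035,-0.028],[0,0,0],100],[[-0.034,0.035,-0.028],[0,0,0],100]])

```text
t: 6.55
tool_pos: [0.49, 0.3177, 0.0851]
ee_rot: [[-0.359, 0.713, -0.603], [0.359, 0.701, 0.616], [0.862, 0.005, -0.507]]
contact_force: [0.3, 0.3, -0.0]
finger_gap: 0.0883
```

```bash
python3 -c "
from h import *
st();plan([.472,.330,.0685],tR(135,30),cm=.025)
cap('wrist','w3')"
```

```text
t 6.55 p [0.49, 0.3177, 0.0851] j [10.0, 78.2, -52.4, 80.2, -1.7, 62.0, 24.8] F [0.3, 0.3, -0.0] gap 0.0883 z [-0.603, 0.616, -0.507] x [-0.359, 0.359, 0.862]
rows 2 per row [-0.0225, 0.0154, -0.0208] [0.0007, 0.0023, 0.002]
```

View pics/w3.png

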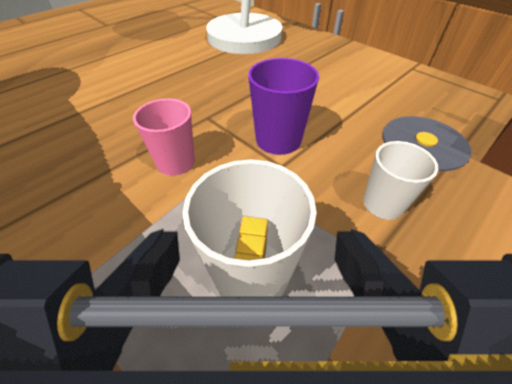

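```bash
python3 -c "
from h import *
im,K,E=cap('wrist')
c=onz(K,E,250,213,.105);print(c.round(4))
G=np.array([c[0],c[1],.075]); plan(G+.013*tR(135,30)[:,2],tR(135,30),cm=.025)"
```

```text
[0.48   0.3209 0.105 ]
rows 1 per row [-0.037, 0.0264, -0.0402] [0.0011, 0.0023, 0.0011]
```

>>> play_rows(motion=[[[-0.019,0.013,-0.02],[0,0,0],100],[[-0.018,0.013,-0.02],[0,0,0],100],[[0,0,0],[0,0,0],60],[[0,0,0],[0,0,0],50],[[0,0,0],[0,0,0],0],[[0,0,0],[0,0,0],0],[[0,0,0],[0,0,0],0],[[0,0,0],[0,0,0],0]])

```text
t: 7.45
tool_pos: [0.4743, 0.3275, 0.0666]
ee_rot: [[-0.356, 0.712, -0.605], [0.359, 0.702, 0.615], [0.863, 0.001, -0.505]]
contact_force: [2.5, -0.8, -0.1]
finger_gap: 0.0659
```

```bash
python3 -c "
from h import *
st()
cap('wrist','w4')"
```

```text
t 7.45 p [0.4743, 0.3275, 0.0666] j [9.3, 79.5, -52.1, 82.2, -1.4, 58.9, 25.1] F [2.5, -0.8, -0.1] gap 0.0659 z [-0.605, 0.615, -0.505] x [-0.356, 0.359, 0.863]
```

View pics/w4.png

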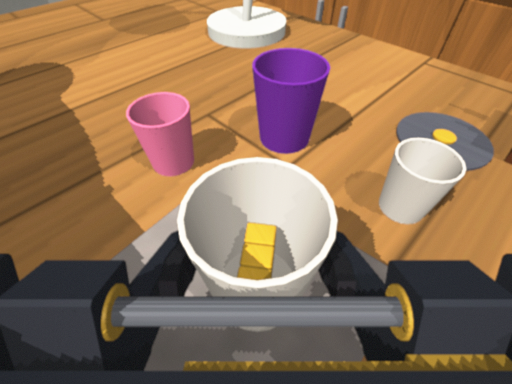

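>>> play_rows(motion=[[[0,0,0.03],[0,0,0],0],[[0,0,0.06],[0,0,0],0],[[0,0,0.08],[0,0,0],0],[[0,0,0.08],[0,0,0],0],[[0,0,0.08],[0,0,0],0],[[0,0,0.08],[0,0,0],0],[[0,0,0.06],[0,0,0],0]])

```text
t: 8.2
tool_pos: [0.4729, 0.3272, 0.2562]
ee_rot: [[-0.357, 0.71, -0.607], [0.359, 0.704, 0.613], [0.862, 0.001, -0.506]]
contact_force: [0.4, 1.0, -3.9]
finger_gap: 0.0654
```

Run:
```python
from h import *
st(); cap('wrist','w5')
from path import *
q=np.array(monitor.state()["joints"])
for az in (135,125,115):
  print(az);q1=run(q,[((.482,.32,.26),135,30,0),((.48,-.02,.26),az,25,0),((.48,-.02,.24),az,5,0),((.48,-.02,.22),az,0,160)])
```

```text
t 8.2 p [0.4729, 0.3272, 0.2562] j [11.2, 64.4, -57.6, 83.4, -8.3, 67.4, 17.3] F [0.4, 1.0, -3.9] gap 0.0654 z [-0.607, 0.613, -0.506] x [-0.357, 0.359, 0.862]
135
[0.482, 0.32, 0.26, 135.0, 30.0, 0.0] [12.0, 64.0, -58.0, 85.0, -8.0, 67.0, 18.0] el [0.52, -0.15, 0.59] wr [0.68, 0.13, 0.42] 0.0 0.0
[0.48, -0.02, 0.26, 135.0, 25.0, 0.0] [39.0, 67.0, -55.0, 80.0, -2.0, 94.0, 32.0] el [0.41, -0.38, 0.56] wr [0.69, -0.22, 0.39] 0.0 0.0
[0.48, -0.02, 0.24, 135.0, 5.0, 0.0] [38.0, 79.0, -55.0, 74.0, -9.0, 104.0, 32.0] el [0.43, -0.4, 0.45] wr [0.71, -0.24, 0.26] 0.0 0.0
[0.48, -0.02, 0.22, 135.0, 0.0, 160.0] [14.0, 75.0, 4.0, 73.0, -35.0, 119.0, -85.0] el [0.54, -0.18, 0.53] wr [0.71, -0.24, 0.21] 0.0 0.0
125
[0.482, 0.32, 0.26, 135.0, 30.0, 0.0] [12.0, 64.0, -58.0, 85.0, -8.0, 67.0, 18.0] el [0.52, -0.15, 0.59] wr [0.68, 0.13, 0.42] 0.0 0.0
[0.48, -0.02, 0.26, 125.0, 25.0, 0.0] [43.0, 66.0, -55.0, 85.0, -5.0, 86.0, 30.0] el [0.37, -0.4, 0.58] wr [0.65, -0.25, 0.39] 0.0 0.0
[0.48, -0.02, 0.24, 125.0, 5.0, 0.0] [44.0, 78.0, -56.0, 79.0, -12.0, 95.0, 31.0] el [0.4, -0.43, 0.45] wr [0.67, -0.28, 0.26] 0.0 0.0
[0.48, -0.02, 0.22, 125.0, 0.0, 160.0] [20.0, 73.0, -1.0, 78.0, -39.0, 113.0, -88.0] el [0.51, -0.23, 0.54] wr [0.66, -0.28, 0.21] 0.0 0.0
115
[0.482, 0.32, 0.26, 135.0, 30.0, 0.0] [12.0, 64.0, -58.0, 85.0, -8.0, 67.0, 18.0] el [0.52, -0.15, 0.59] wr [0.68, 0.13, 0.42] 0.0 0.0
[0.48, -0.02, 0.26, 115.0, 25.0, 0.0] [47.0, 65.0, -55.0, 90.0, -9.0, 77.0, 28.0] el [0.34, -0.43, 0.59] wr [0.61, -0.28, 0.39] 0.0 0.0
[0.48, -0.02, 0.24, 115.0, 5.0, 0.0] [49.0, 78.0, -57.0, 85.0, -15.0, 85.0, 31.0] el [0.35, -0.47, 0.46] wr [0.62, -0.3, 0.26] 0.0 0.0
[0.48, -0.02, 0.22, 115.0, 0.0, 160.0] [25.0, 72.0, -5.0, 84.0, -43.0, 105.0, -90.0] el [0.48, -0.28, 0.55] wr [0.62, -0.31, 0.21] 0.0 0.0
```

View pics/w5.png

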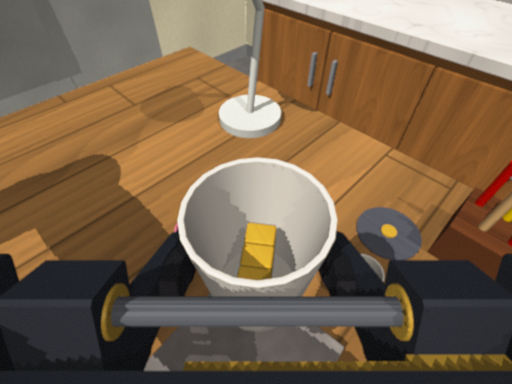

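Run:
```python
from h import *
R=tR(130,8); plan(np.array([.48,-.02,.25])+.013*R[:,2],R,cm=.04)
```

```text
rows 9 per row [-0.0005, -0.0941, -0.0034] [0.0158, 0.0149, -0.0045]
```

>>> play_rows(motion=[[[0,-0.08,0.02],[0,0,0],0],[[0,-0.1,0],[0.01,0,0],0],[[0,-0.1,0],[0.02,0.02,-0.01],0],[[0,-0.1,0],[0.02,0.02,-0.01],0],[[0,-0.1,0],[0.02,0.02,-0.01],0],[[0,-0.1,0],[0.02,0.02,-0.01],0],[[0,-0.1,0],[0.02,0.02,-0.01],0],[[0,-0.1,0],[0.02,0.02,0],0],[[0,-0.06,0],[0,0,0],0],[[0,0,0],[0,0,0],0]])

```text
t: 9.25
tool_pos: [0.474, -0.0124, 0.2594]
ee_rot: [[-0.101, 0.783, -0.613], [0.147, 0.621, 0.77], [0.984, -0.012, -0.178]]
contact_force: [-0.1, 0.1, -3.0]
finger_gap: 0.0653
```

Run:
```python
from h import *
st();R=tR(130,5); plan(np.array([.48,-.02,.25])+.013*R[:,2],R,cm=.04)
cap('scene','s6')
```

```text
t 9.25 p [0.474, -0.0124, 0.2594] j [41.1, 74.8, -56.5, 75.5, -9.7, 98.4, 28.6] F [-0.1, 0.1, -3.0] gap 0.0653 z [-0.613, 0.77, -0.178] x [-0.101, 0.147, 0.984]
rows 1 per row [-0.0058, 0.0059, -0.0264] [0.0393, 0.0244, 0.0135]
```

View pics/s6.png

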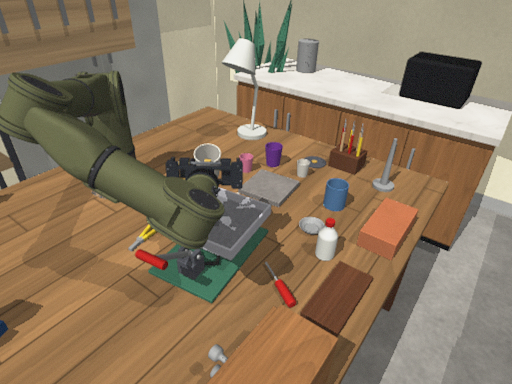

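>>> play_rows(motion=[[[0,0,0],[0.03,0.02,0.01],0],[[0,0,0],[-0.045,0.054,-0.006],0],[[0,0,0],[-0.045,0.054,-0.006],0],[[0,0,0],[-0.045,0.054,-0.006],0],[[0,0,0],[-0.045,0.054,-0.006],0],[[0,0,0],[-0.045,0.054,-0.006],0],[[0,0,0],[-0.045,0.054,-0.006],0],[[0,0,0],[-0.045,0.054,-0.006],0],[[0,0,0],[-0.045,0.054,-0.006],0]])

```text
t: 10.2
tool_pos: [0.4732, -0.0068, 0.2624]
ee_rot: [[0.659, 0.372, -0.654], [0.624, 0.214, 0.751], [0.42, -0.903, -0.091]]
contact_force: [0.4, 0.1, -3.8]
finger_gap: 0.0656
```

Run:
```python
from h import *
st();c=Ro.from_matrix(tR(135,30).T@np.eye(3))
R=np.array(monitor.state()["ee_rot"]); print("cup axis",(R@tR(135,30).T@[0,0,1]).round(2))
for r in(90,165): plan(np.array([.48,-.02,.23])+.013*tR(130,3)[:,2],tR(130,3,r))
cap('wrist','w7')
```

```text
t 10.2 p [0.4732, -0.0068, 0.2624] j [31.4, 70.5, -33.7, 74.1, -23.2, 106.1, -19.1] F [0.4, 0.1, -3.8] gap 0.0656 z [-0.654, 0.751, -0.091] x [0.659, 0.624, 0.42]
cup axis [0.9  0.16 0.41]
rows 4 per row [-0.0009, -0.002, -0.0207] [-0.0316, 0.0443, -0.0061]
rows 14 per row [-0.0003, -0.0006, -0.0059] [-0.0396, 0.0479, -0.0049]
```

View pics/w7.png

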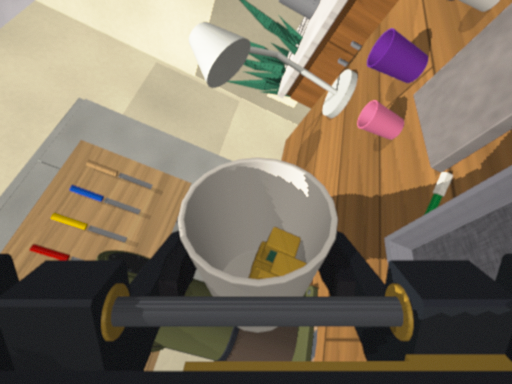

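>>> play_rows(motion=[[[0,0,0],[-0.04,0.048,-0.005],0],[[0,0,0],[-0.04,0.048,-0.005],0],[[0,0,0],[-0.04,0.048,-0.005],0],[[0,0,-0.01],[-0.04,0.048,-0.005],0],[[0,0,-0.02],[-0.04,0.048,-0.005],0],[[0,0,-0.02],[-0.04,0.048,-0.005],0],[[0,0,-0.02],[-0.04,0.048,-0.005],0],[[0,0,-0.01],[-0.04,0.048,-0.005],0]])

```text
t: 11.05
tool_pos: [0.4733, -0.0069, 0.2296]
ee_rot: [[0.662, -0.366, -0.654], [0.526, -0.395, 0.753], [-0.534, -0.843, -0.069]]
contact_force: [0.3, 0.7, -3.5]
finger_gap: 0.0657
```

Run:
```python
from h import *
st()
R=np.array(monitor.state()["ee_rot"]); print("cup axis",(R@tR(135,30).T@[0,0,1]).round(2))
plan(np.array([.48,-.02,.23])+.013*tR(130,3)[:,2],tR(130,3,165))
cap('wrist','w8');cap('top','t8')
```

```text
t 11.05 p [0.4733, -0.0069, 0.2296] j [22.6, 70.9, -13.3, 73.7, -31.2, 110.9, -61.3] F [0.3, 0.7, -3.5] gap 0.0657 z [-0.654, 0.753, -0.069] x [0.662, 0.526, -0.534]
cup axis [ 0.9   0.08 -0.43]
rows 6 per row [-0.0007, -0.0013, -0.0001] [-0.0392, 0.0479, -0.0051]
```

View pics/w8.png

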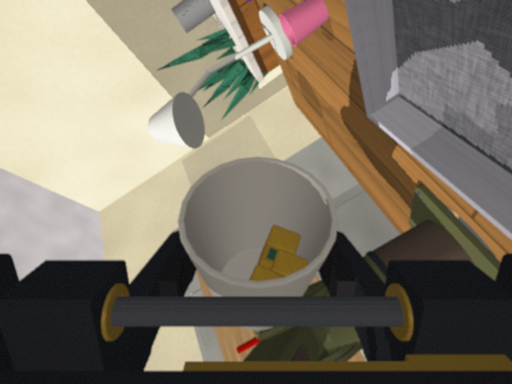

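View pics/t8.png

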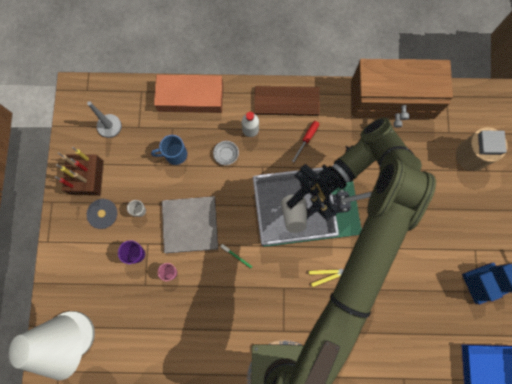

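>>> play_rows(motion=[[[0,0,0],[-0.04,0.048,-0.005],0],[[0,0,0],[-0.03,0.036,-0.004],0],[[0,0,0],[-0.03,0.036,-0.004],0]])

```text
t: 11.45
tool_pos: [0.4735, -0.0075, 0.2309]
ee_rot: [[0.519, -0.555, -0.65], [0.382, -0.53, 0.757], [-0.765, -0.641, -0.063]]
contact_force: [-0.0, 0.2, -1.9]
finger_gap: 0.0658
```

Run:
```python
from h import *
st()
R=np.array(monitor.state()["ee_rot"]); print("cup axis",(R@tR(135,30).T@[0,0,1]).round(2))
cap('wrist','w9');
```

```text
t 11.45 p [0.4735, -0.0075, 0.2309] j [20.0, 70.6, -7.2, 74.0, -33.9, 113.0, -74.9] F [-0.0, 0.2, -1.9] gap 0.0658 z [-0.65, 0.757, -0.063] x [0.519, 0.382, -0.765]
cup axis [ 0.77 -0.05 -0.63]
```

View pics/w9.png

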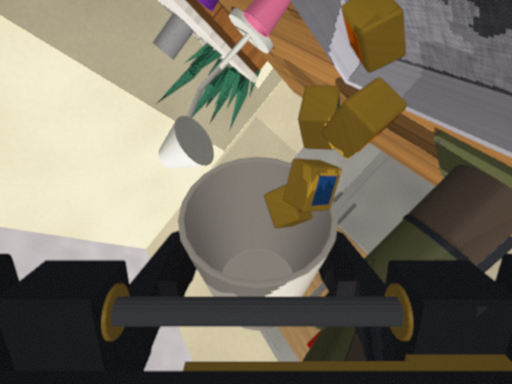

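>>> play_rows(motion=[[[0,0,0],[-0.03,0.036,-0.004],0],[[0,0,0],[-0.03,0.036,-0.004],0],[[0,0,0],[-0.02,0.024,-0.002],0],[[0,0,0],[0,0,0],0],[[0,0,0],[0,0,0],0]])

```text
t: 12.0
tool_pos: [0.4735, -0.0079, 0.2308]
ee_rot: [[0.367, -0.669, -0.647], [0.24, -0.604, 0.76], [-0.899, -0.434, -0.061]]
contact_force: [-0.6, -0.0, -1.9]
finger_gap: 0.0653
```

Run:
```python
from h import *
st();cap('wrist','w10');cap('scene','s10')
```

```text
t 12.0 p [0.4735, -0.0079, 0.2308] j [18.1, 70.7, -2.6, 74.2, -35.8, 114.6, -86.0] F [-0.6, -0.0, -1.9] gap 0.0653 z [-0.647, 0.76, -0.061] x [0.367, 0.24, -0.899]
```

View pics/w10.png

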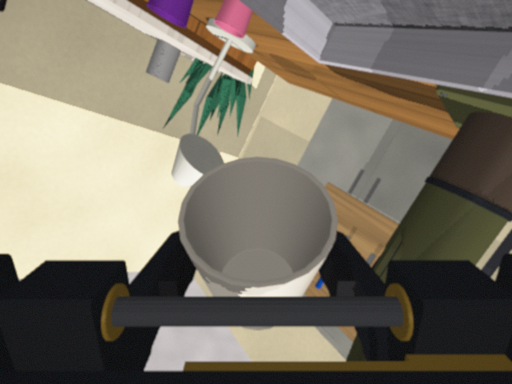

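View pics/s10.png

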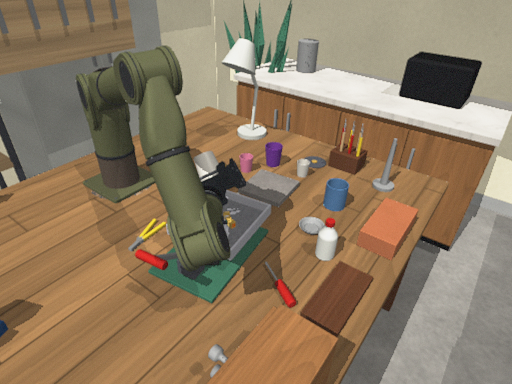

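Run:
```python
from h import *
plan(np.array([.47,-0.01,.29]),tR(130,8))
```

```text
rows 21 per row [-0.0004, -0.0002, 0.0071] [0.0407, -0.0491, 0.0064]
```

>>> play_rows(motion=[[[0,0,0.03],[0.04,-0.05,0.005],0],[[0,0,0.03],[0.043,-0.053,0.005],0],[[0,0,0.03],[0.043,-0.053,0.005],0],[[0,0,0.03],[0.043,-0.053,0.005],0],[[0,0,0.03],[0.043,-0.053,0.005],0],[[0,0,0],[0.043,-0.053,0.005],0],[[0,0,0],[0.043,-0.053,0.005],0],[[0,0,0],[0.043,-0.053,0.005],0],[[0,0,0],[0.043,-0.053,0.005],0],[[0,0,0],[0.043,-0.053,0.005],0]])

```text
t: 13.1
tool_pos: [0.4734, -0.0088, 0.2905]
ee_rot: [[0.73, 0.243, -0.639], [0.641, 0.083, 0.763], [0.238, -0.967, -0.095]]
contact_force: [0.7, 0.7, -1.9]
finger_gap: 0.0655
```

Run:
```python
from h import *
st(); plan(np.array([.47,-0.01,.29]),tR(130,8)); cap('top','t11')
```

```text
t 13.1 p [0.4734, -0.0088, 0.2905] j [30.4, 67.1, -29.7, 75.1, -26.7, 107.7, -28.4] F [0.7, 0.7, -1.9] gap 0.0655 z [-0.639, 0.763, -0.095] x [0.73, 0.641, 0.238]
rows 11 per row [-0.0008, -0.0003, -0.0001] [0.0372, -0.0471, 0.0071]
```

View pics/t11.png

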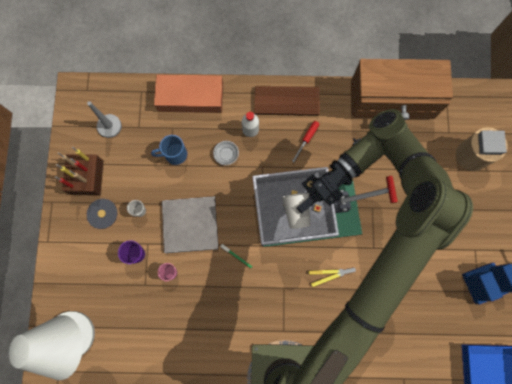

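Castings are on the tray, beneath the gripper (about (317,210)). Now I return the cup.

>>> play_rows(motion=[[[0,0,0],[0.041,-0.052,0.007],0],[[0,0,0],[0.041,-0.052,0.007],0],[[0,0,0],[0.041,-0.052,0.007],0],[[0,0,0],[0.041,-0.052,0.007],0],[[0,0,0],[0.041,-0.052,0.007],0],[[0,0,0],[0.041,-0.052,0.007],0],[[0,0.03,0],[0.041,-0.052,0.007],0],[[0,0.06,0],[0.041,-0.052,0.007],0],[[0,0.09,0],[0.041,-0.052,0.007],0],[[0,0.1,0],[0,0,0],0]])

```text
t: 14.15
tool_pos: [0.4738, 0.1032, 0.2898]
ee_rot: [[0.024, 0.778, -0.628], [0.185, 0.614, 0.767], [0.982, -0.135, -0.129]]
contact_force: [0.5, -0.3, -2.2]
finger_gap: 0.0656
```

Run:
```python
from h import *
st(); plan(np.array([.474,0.327,.2]),tR(135,30),cm=.04)
```

```text
t 14.15 p [0.4738, 0.1032, 0.2898] j [33.1, 71.9, -55.5, 81.8, -18.1, 89.1, 21.6] F [0.5, -0.3, -2.2] gap 0.0656 z [-0.628, 0.767, -0.129] x [0.024, 0.185, 0.982]
rows 7 per row [0.0001, 0.0799, -0.0321] [-0.0146, -0.0258, 0.0101]
```

>>> play_rows(motion=[[[0,0.08,-0.01],[-0.015,-0.026,0.01],0],[[0,0.08,-0.03],[-0.015,-0.026,0.01],0],[[0,0.08,-0.03],[-0.015,-0.026,0.01],0],[[0,0.08,-0.03],[-0.015,-0.026,0.01],0],[[0,0.08,-0.04],[-0.015,-0.026,0.01],0],[[0,0.08,-0.04],[-0.015,-0.026,0.01],0],[[0,0.08,-0.04],[-0.015,-0.026,0.01],0],[[0,0,0],[0,0,0],0]])

```text
t: 14.95
tool_pos: [0.4698, 0.3323, 0.2037]
ee_rot: [[-0.358, 0.701, -0.617], [0.354, 0.713, 0.605], [0.864, -0.001, -0.503]]
contact_force: [-0.1, -0.4, -0.6]
finger_gap: 0.0658
```

Run:
```python
from h import *
st(); plan(np.array([.474,0.327,.0685]),tR(135,30),cm=.025)
cap('wrist','w12')
```

```text
t 14.95 p [0.4698, 0.3323, 0.2037] j [9.3, 67.7, -53.9, 83.9, -8.5, 64.9, 21.5] F [-0.1, -0.4, -0.6] gap 0.0658 z [-0.617, 0.605, -0.503] x [-0.358, 0.354, 0.864]
rows 6 per row [0.0017, -0.0022, -0.0563] [0.0003, 0.0002, -0.0007]
```

View pics/w12.png

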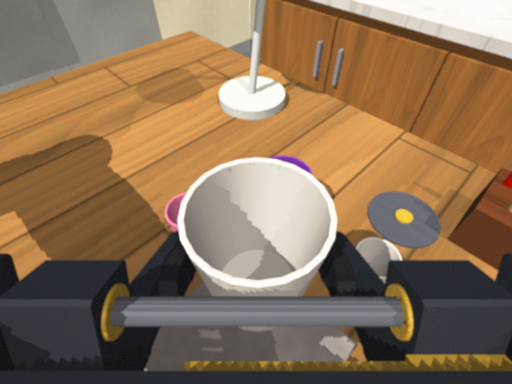

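>>> play_rows(motion=[[[0.003,-0.003,-0.06],[0,0,0],0],[[0.003,-0.003,-0.07],[0,0,0],0],[[0.003,-0.003,-0.07],[0,0,0],0],[[0,0,-0.06],[0,0,0],0],[[0,0,-0.03],[0,0,0],0],[[0,0,-0.02],[0,0,0],0],[[0,0,-0.015],[0,0,0],0],[[0,0,0],[0,0,0],0]])

```text
t: 15.8
tool_pos: [0.4773, 0.3237, 0.0724]
ee_rot: [[-0.355, 0.708, -0.611], [0.359, 0.707, 0.61], [0.863, -0.003, -0.505]]
contact_force: [-0.5, -1.1, -1.9]
finger_gap: 0.0651
```

Run:
```python
from h import *
st(); plan(np.array([.474,0.327,.0665]),tR(135,30),cm=.025)
```

```text
t 15.8 p [0.4773, 0.3237, 0.0724] j [8.7, 78.3, -50.1, 81.6, -3.8, 60.2, 26.9] F [-0.5, -1.1, -1.9] gap 0.0651 z [-0.611, 0.61, -0.505] x [-0.355, 0.359, 0.863]
rows 1 per row [-0.0081, 0.0083, -0.0149] [0.0029, 0.0011, 0.0003]
```

>>> play_rows(motion=[[[0,0,-0.005],[0,0,0],0],[[0,0,-0.005],[0,0,0],0],[[0,0,-0.003],[0,0,0],0],[[0,0,0],[0,0,0],0]])

```text
t: 16.2
tool_pos: [0.4771, 0.3239, 0.0673]
ee_rot: [[-0.356, 0.707, -0.611], [0.359, 0.707, 0.61], [0.863, -0.002, -0.505]]
contact_force: [1.2, 0.1, -2.3]
finger_gap: 0.0655
```

>>> play_rows(motion=[[[0,0,-0.003],[0,0,0],0],[[0,0,-0.002],[0,0,0],0],[[0,0,0],[0,0,0],0]])

```text
t: 16.5
tool_pos: [0.4771, 0.3241, 0.0667]
ee_rot: [[-0.355, 0.707, -0.612], [0.357, 0.707, 0.61], [0.864, -0.002, -0.503]]
contact_force: [1.5, -3.9, 4.8]
finger_gap: 0.0658
```

Contact with the slab. Open slowly and back straight out along the fingers.

>>> play_rows(motion=[[[0,0,0],[0,0,0],80],[[0,0,0],[0,0,0],100],[[0,0,0],[0,0,0],100],[[0,0,0],[0,0,0],100],[[0.01,-0.01,0.009],[0,0,0],100],[[0.03,-0.03,0.025],[0,0,0],100],[[0.04,-0.04,0.033],[0,0,0],100],[[0.04,-0.04,0.033],[0,0,0],100],[[0.05,-0.05,0.042],[0,0,0],100],[[0.05,-0.05,0.06],[0,0,0],100]])

```text
t: 17.5
tool_pos: [0.5655, 0.2344, 0.146]
ee_rot: [[-0.354, 0.707, -0.612], [0.36, 0.707, 0.609], [0.863, -0.004, -0.505]]
contact_force: [0.3, 0.2, 0.6]
finger_gap: 0.0886
```

Run:
```python
from h import *
st(); cap('wrist','w13'); cap('top','t13'); cap('scene','s13')
plan([.52,-.02,.36],tR(100,85))
```

```text
t 17.5 p [0.5655, 0.2344, 0.146] j [12.7, 75.1, -49.6, 65.9, -4.1, 81.1, 26.8] F [0.3, 0.2, 0.6] gap 0.0886 z [-0.612, 0.609, -0.505] x [-0.354, 0.36, 0.863]
rows 9 per row [-0.0132, -0.0708, 0.0591] [-0.0476, -0.0246, -0.0311]
```

View pics/w13.png

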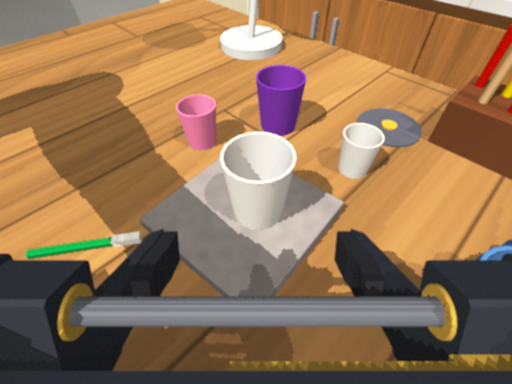

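View pics/t13.png

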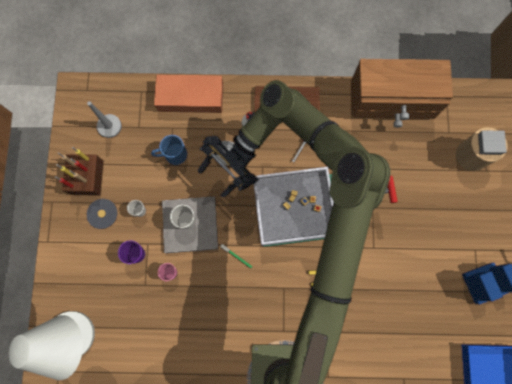

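Run:
```python
from h import *
plan([.52,-.03,.30],tR(98.4,90))
```

```text
rows 10 per row [-0.0119, -0.0662, 0.0382] [-0.0472, -0.0236, -0.0288]
```

>>> play_rows(motion=[[[0,0,0.12],[0,0,0],100],[[0,-0.04,0.1],[-0.05,-0.03,-0.033],100],[[-0.01,-0.08,0.06],[-0.05,-0.03,-0.033],100],[[-0.01,-0.08,0.05],[-0.05,-0.03,-0.033],100],[[-0.02,-0.09,0.03],[-0.05,-0.03,-0.033],100],[[-0.02,-0.09,0.01],[-0.05,-0.03,-0.033],100],[[-0.02,-0.09,0],[-0.05,-0.03,-0.033],100],[[-0.02,-0.09,0],[-0.05,-0.03,-0.033],100],[[-0.02,-0.07,0],[-0.05,-0.03,-0.033],100]])

```text
t: 18.55
tool_pos: [0.5153, -0.0183, 0.2935]
ee_rot: [[-0.226, 0.974, 0.003], [0.967, 0.224, 0.12], [0.116, 0.03, -0.993]]
contact_force: [-0.2, 0.7, -0.4]
finger_gap: 0.0881
```

Run:
```python
from h import *
st();plan([.52,-.03,.30],tR(98.4,90))
```

```text
t 18.55 p [0.5153, -0.0183, 0.2935] j [21.5, 29.8, -31.8, 103.5, 10.9, 50.0, -0.6] F [-0.2, 0.7, -0.4] gap 0.0881 z [0.003, 0.12, -0.993] x [-0.226, 0.967, 0.116]
rows 2 per row [0.0059, -0.0146, 0.0081] [-0.03, 0.002, -0.0204]
```

>>> play_rows(motion=[[[0.005,-0.01,0],[-0.03,0.002,-0.02],100],[[0.005,-0.01,0],[-0.03,0.002,-0.02],100],[[0,0,0],[0,0,0],100]])

```text
t: 18.85
tool_pos: [0.52, -0.0216, 0.2936]
ee_rot: [[-0.156, 0.988, -0.002], [0.988, 0.156, 0.005], [0.005, -0.002, -1.0]]
contact_force: [-0.0, 0.1, 0.4]
finger_gap: 0.0879
```

Run:
```python
from h import *
st();cap('wrist','w14')
```

```text
t 18.85 p [0.52, -0.0216, 0.2936] j [14.3, 29.1, -26.4, 102.9, 15.6, 51.8, -10.0] F [-0.0, 0.1, 0.4] gap 0.0879 z [-0.002, 0.005, -1.0] x [-0.156, 0.988, 0.005]
```

View pics/w14.png

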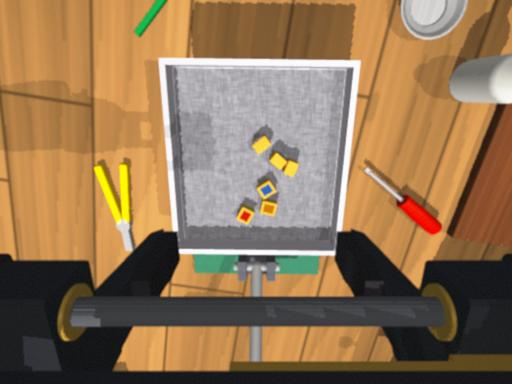

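Run:
```python
from h import *
im,K,E=cap('wrist','w14')
cv2.imwrite('pics/w14c.png',cv2.resize(im[125:235,220:320],None,fx=6,fy=5.4,interpolation=cv2.INTER_CUBIC))
for z in(.105,.108,.112):
    P=[onz(K,E,u,v,z)[:2] for u,v in [(160,60),(360,61),(333,255),(178,253)]]
    print(z,np.round(P,4).tolist(),[round(np.linalg.norm(P[i]-P[(i+1)%4]),4) for i in range(4)],np.mean(P,0).round(4))
hsv=cv2.cvtColor(im,cv2.COLOR_BGR2HSV)
m=((hsv[...,1]>110)&(hsv[...,2]>60)).astype(np.uint8); m[:65]=0;m[240:]=0;m[:,:180]=0;m[:,335:]=0
n,l,s,c=cv2.connectedComponentsWithStats(m)
for i in range(1,n):
    if s[i,4]>30:
        cn=cv2.findContours((l==i).astype(np.uint8),0,2)[0][0]; r=cv2.minAreaRect(cn)
        print(s[i].tolist(),c[i].round(1),onz(K,E,*c[i],.098).round(4),np.round(r[1],1),round(r[2],0))
```

```text
0.105 [[0.4025, 0.0751], [0.6104, 0.1068], [0.6367, -0.1232], [0.4381, -0.1518]] [np.float64(0.2103), np.float64(0.2315), np.float64(0.2006), np.float64(0.2297)] [ 0.5219 -0.0233]
0.108 [[0.4035, 0.0749], [0.6095, 0.1063], [0.6355, -0.1216], [0.4387, -0.1499]] [np.float64(0.2085), np.float64(0.2294), np.float64(0.1988), np.float64(0.2276)] [ 0.5218 -0.0226]
0.112 [[0.4047, 0.0747], [0.6083, 0.1057], [0.634, -0.1195], [0.4396, -0.1474]] [np.float64(0.2059), np.float64(0.2267), np.float64(0.1964), np.float64(0.2249)] [ 0.5217 -0.0216]
[252, 134, 19, 19, 201] [261.3 143.6] [0.5221 0.0038 0.098 ] [11.9 17.2] 51.0
[270, 151, 29, 25, 398] [284.1 163.2] [ 0.5527 -0.0151  0.098 ] [29.5 16.1] 27.0
[257, 178, 20, 38, 441] [267.2 197.7] [ 0.5401 -0.0613  0.098 ] [37.3 18.1] 86.0
[237, 204, 17, 20, 231] [245.1 213.6] [ 0.5161 -0.0867  0.098 ] [14.3 16.1] 27.0
```

View pics/w14c.png

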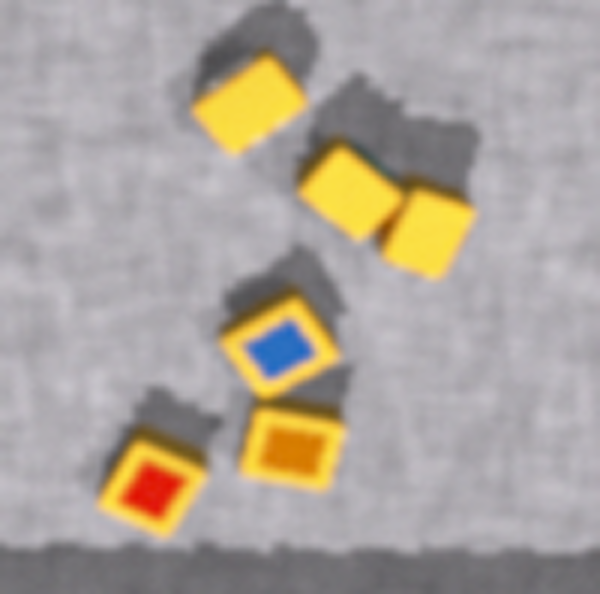

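```bash
cat > lift.py <<'E'
from h import *
C0=np.array([.522,-.022]); Y0=np.radians(8.4); FL=.0785
Rl=np.array([[np.cos(Y0),-np.sin(Y0)],[np.sin(Y0),np.cos(Y0)]])
toL=lambda p:Rl.T@(np.asarray(p)[:2]-C0)
toW=lambda l:Rl@np.asarray(l)+C0
E
python3 - <<'E'
from lift import *
im,K,E=cap('wrist')
D={'A':[(192,103),(268,53),(308,103),(236,155)],'B':[(300,190),(343,142),(402,200),(360,242)],'C':[(410,180),(476,212),(437,280),(380,248)],'D':[(220,340),(296,296),(340,355),(268,398)],'E':[(258,405),(346,430),(327,490),(240,472)],'F':[(142,436),(206,478),(165,537),(98,503)]}
for k,v in D.items():
    P=np.array([onz(K,E,(u+.5)/6-.5+220,(w+.5)/5.4-.5+125,FL+.018)[:2] for u,w in v])
    e=[P[(i+1)%4]-P[i] for i in range(4)]
    print(k,P.mean(0).round(4),"lift",(toL(P.mean(0))*1e3).round(0),"edges mm/az",[(round(np.linalg.norm(x)*1e3,1),round(np.degrees(np.arctan2(x[1],x[0]))%180)) for x in e])
E
```

```text
A [0.5225 0.0025] lift [ 4. 24.] edges mm/az [(np.float64(18.3), 45), (np.float64(13.3), 135), (np.float64(18.1), 48), (np.float64(14.3), 136)]
B [ 0.5453 -0.0141] lift [24.  4.] edges mm/az [(np.float64(13.6), 61), (np.float64(17.7), 142), (np.float64(12.6), 58), (np.float64(17.0), 145)]
C [ 0.5615 -0.0199] lift [39. -4.] edges mm/az [(np.float64(15.2), 161), (np.float64(17.2), 74), (np.float64(13.9), 157), (np.float64(16.4), 79)]
D [ 0.5374 -0.0515] lift [ 11. -31.] edges mm/az [(np.float64(18.6), 43), (np.float64(16.8), 132), (np.float64(18.0), 44), (np.float64(17.2), 134)]
E [ 0.5439 -0.0757] lift [ 14. -56.] edges mm/az [(np.float64(19.4), 170), (np.float64(15.5), 85), (np.float64(19.0), 175), (np.float64(17.1), 86)]
F [ 0.5163 -0.0901] lift [-16. -67.] edges mm/az [(np.float64(17.0), 151), (np.float64(17.5), 69), (np.float64(16.6), 157), (np.float64(19.4), 69)]
```

```bash
cat >> lift.py <<'E'
def go(xy,z,xaz,**k): plan([xy[0],xy[1],z],tR(xaz,90),**k)
E
python3 - <<'E'
from lift import *
go([.5163,-.0901],.135,65)
E
```

```text
rows 5 per row [-0.002, -0.0331, -0.0791] [-0.0006, -0.0001, -0.0589]
```

>>> play_rows(motion=[[[-0.002,-0.034,-0.08],[0,0,-0.059],42],[[-0.002,-0.034,-0.08],[0,0,-0.059],42],[[-0.002,-0.033,-0.08],[0,0,-0.059],42],[[-0.002,-0.033,-0.08],[0,0,-0.059],42],[[-0.002,-0.033,-0.08],[0,0,-0.059],42],[[0,0,0],[0,0,0],42],[[0,0,0],[0,0,0],42]])

```text
t: 19.7
tool_pos: [0.5168, -0.0908, 0.1338]
ee_rot: [[0.423, 0.906, 0.0], [0.906, -0.423, 0.005], [0.005, -0.002, -1.0]]
contact_force: [0.1, -0.1, 0.6]
finger_gap: 0.037
```

Run:
```python
from lift import *
st();go([.5163,-.0901],.0815,65,rows=3);cap('wrist','w15')
```

```text
t 19.7 p [0.5168, -0.0908, 0.1338] j [12.1, 41.5, -11.4, 112.4, 15.7, 27.6, -35.6] F [0.1, -0.1, 0.6] gap 0.037 z [0.0, 0.005, -1.0] x [0.423, 0.906, 0.005]
rows 3 per row [-0.0004, 0.0006, -0.0436] [-0.0009, 0.0, 0.0001]
```

View pics/w15.png

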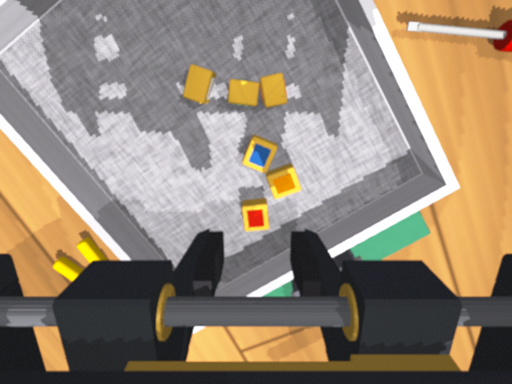

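```bash
cat >> lift.py <<'E'
def px(u,v,h):
    im,K,E=cap('wrist'); p=onz(K,E,u,v,FL+h); print((u,v),p[:2].round(4),'lift',(toL(p)*1e3).round(0)); return p[:2]
E
python3 - <<'E'
from lift import *
px(255.5,217,.014);px(284,182,.014);px(260,154,.014)
E
```

```text
(255.5, 217) [ 0.518  -0.0909] lift [-14. -68.]
(284, 182) [ 0.5466 -0.0758] lift [ 16. -57.]
(260, 154) [ 0.5401 -0.0518] lift [ 14. -32.]
```

>>> play_rows(motion=[[[0,0,-0.05],[0,0,0],42],[[0,0,-0.05],[0,0,0],42],[[0,0,-0.03],[0,0,0],42],[[0,0,0],[0,0,0],0],[[0,0,0],[0,0,0],0],[[0,0,0],[0,0,0],0],[[0,0,0],[0,0,0],0]])

```text
t: 20.6
tool_pos: [0.5177, -0.0909, 0.0828]
ee_rot: [[0.425, 0.905, 0.003], [0.905, -0.425, 0.004], [0.005, 0.001, -1.0]]
contact_force: [-0.3, 0.7, 1.5]
finger_gap: 0.0174
```

Run:
```python
from lift import *
st();go(toW([-.068,-.060]),.115,8.4)
```

```text
t 20.6 p [0.5177, -0.0909, 0.0828] j [10.4, 46.6, -8.7, 113.9, 17.6, 20.6, -37.3] F [-0.3, 0.7, 1.5] gap 0.0174 z [0.003, 0.004, -1.0] x [0.425, 0.905, 0.005]
rows 8 per row [-0.0169, -0.0001, 0.0101] [-0.0001, 0.0003, -0.0616]
```

>>> play_rows(motion=[[[0,0,0.08],[0,0,0],0],[[-0.017,0,0],[0,0,-0.062],0],[[-0.017,0,0],[0,0,-0.062],0],[[-0.017,0,0],[0,0,-0.062],0],[[-0.017,0,0],[0,0,-0.062],0],[[-0.017,0,0],[0,0,-0.062],0],[[-0.017,0,0],[0,0,-0.062],0],[[-0.017,0,0],[0,0,-0.061],0],[[-0.017,0,0],[0,0,-0.061],0],[[0,0,-0.06],[0,0,0],0]])

```text
t: 21.6
tool_pos: [0.4637, -0.0913, 0.092]
ee_rot: [[0.99, 0.141, 0.009], [0.141, -0.99, -0.0], [0.009, 0.001, -1.0]]
contact_force: [0.7, -0.7, 0.0]
finger_gap: 0.0177
```

Run:
```python
from lift import *
st();go(toW([-.068,-.060]),.083,8.4)
```

```text
t 21.6 p [0.4637, -0.0913, 0.092] j [4.4, 43.8, 2.0, 123.3, -6.5, 12.5, -69.8] F [0.7, -0.7, 0.0] gap 0.0177 z [0.009, -0.0, -1.0] x [0.99, 0.141, 0.009]
rows 1 per row [-0.0006, -0.0, -0.0225] [0.0001, 0.0045, 0.0028]
```

>>> play_rows(motion=[[[0,0,-0.015],[0,0.004,0.002],0],[[0,0,-0.007],[0,0,0],0],[[0,0,0],[0,0,0],0],[[0,0,0],[0,0,0],30],[[0,0,0],[0,0,0],42],[[0,0,0],[0,0,0],42],[[0,0,0.06],[0,0,0],42],[[0,0,0.08],[0,0,0],42]])

```text
t: 22.4
tool_pos: [0.4618, -0.0907, 0.1368]
ee_rot: [[0.989, 0.148, -0.007], [0.148, -0.989, 0.001], [-0.007, -0.003, -1.0]]
contact_force: [1.1, -0.8, 0.7]
finger_gap: 0.037
```

Run:
```python
from lift import *
st();go([.545,-.0757],.135,82);cap('wrist','w16')
```

```text
t 22.4 p [0.4618, -0.0907, 0.1368] j [3.5, 38.8, 3.3, 121.3, -6.0, 20.4, -69.9] F [1.1, -0.8, 0.7] gap 0.037 z [-0.007, 0.001, -1.0] x [0.989, 0.148, -0.007]
rows 10 per row [0.0208, 0.0038, -0.0004] [0.0002, -0.0004, 0.0641]
```

View pics/w16.png

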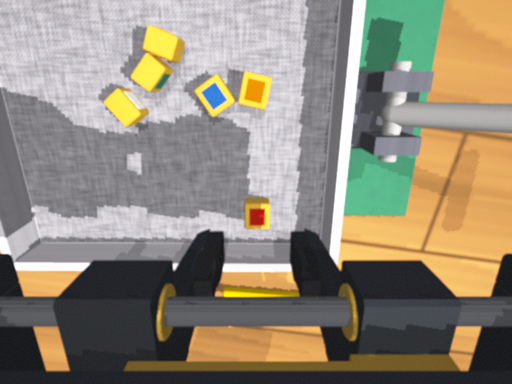

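>>> play_rows(motion=[[[0.021,0.004,0],[0,0,0.064],42],[[0.021,0.004,0],[0,0,0.064],42],[[0.021,0.004,0],[0,0,0.064],42],[[0.021,0.004,0],[0,0,0.064],42],[[0.021,0.004,0],[0,0,0.064],42],[[0.021,0.004,0],[0,0,0.064],42],[[0.021,0.004,0],[0,0,0.064],42],[[0.021,0.004,0],[0,0,0.064],42],[[0.021,0.004,0],[0,0,0.064],42],[[0.021,0.004,0],[0,0,0.064],42]])

```text
t: 23.45
tool_pos: [0.547, -0.075, 0.137]
ee_rot: [[0.137, 0.991, -0.002], [0.991, -0.137, -0.003], [-0.004, -0.002, -1.0]]
contact_force: [-0.0, -0.3, -0.2]
finger_gap: 0.0365
```

Run:
```python
from lift import *
st();go([.545,-.0757],.0825,82,rows=3);cap('wrist','w17')
```

```text
t 23.45 p [0.547, -0.075, 0.137] j [12.3, 43.0, -15.8, 107.4, 20.6, 32.6, -24.8] F [-0.0, -0.3, -0.2] gap 0.0365 z [-0.002, -0.003, -1.0] x [0.137, 0.991, -0.004]
rows 3 per row [-0.0017, -0.0006, -0.0455] [0.0006, -0.0003, -0.0003]
```

View pics/w17.png

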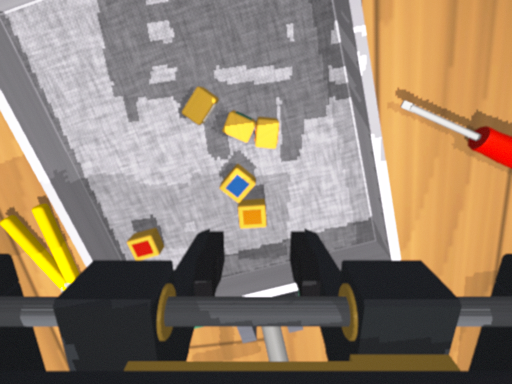

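>>> play_rows(motion=[[[-0.002,0,-0.05],[0,0,0],42],[[-0.002,0,-0.05],[0,0,0],42],[[0,0,-0.035],[0,0,0],42],[[0,0,0],[0,0,0],0],[[0,0,0],[0,0,0],0],[[0,0,0],[0,0,0],0],[[0,0,0],[0,0,0],0]])

```text
t: 24.2
tool_pos: [0.5456, -0.075, 0.084]
ee_rot: [[0.143, 0.99, -0.001], [0.99, -0.143, -0.003], [-0.003, -0.0, -1.0]]
contact_force: [-0.2, 0.4, 1.0]
finger_gap: 0.0197
```

Run:
```python
from lift import *
st();go(toW([.068,-.060]),.115,8.4)
```

```text
t 24.2 p [0.5456, -0.075, 0.084] j [10.5, 47.7, -12.8, 109.3, 22.9, 25.5, -27.2] F [-0.2, 0.4, 1.0] gap 0.0197 z [-0.001, -0.003, -1.0] x [0.143, 0.99, -0.003]
rows 10 per row [0.0131, 0.0009, 0.0078] [0.0001, -0.0001, -0.064]
```

>>> play_rows(motion=[[[0,0,0.08],[0,0,0],0],[[0.015,0.001,0],[0,0,-0.071],0],[[0.015,0.001,0],[0,0,-0.071],0],[[0.015,0.001,0],[0,0,-0.071],0],[[0.015,0.001,0],[0,0,-0.071],0],[[0.015,0.001,0],[0,0,-0.071],0],[[0.015,0.001,0],[0,0,-0.071],0],[[0.015,0.001,0],[0,0,-0.071],0],[[0.015,0.001,0],[0,0,-0.071],0],[[0.011,0.001,-0.05],[0,0,-0.071],0]])

```text
t: 25.2
tool_pos: [0.6004, -0.0713, 0.0978]
ee_rot: [[0.99, 0.144, 0.003], [0.144, -0.99, 0.001], [0.003, -0.0, -1.0]]
contact_force: [-0.0, 0.3, -0.0]
finger_gap: 0.0195
```

Run:
```python
from lift import *
st();go(toW([.068,-.060]),.084,8.4)
```

```text
t 25.2 p [0.6004, -0.0713, 0.0978] j [0.3, 48.8, 3.8, 100.2, -5.7, 30.9, -74.1] F [-0.0, 0.3, -0.0] gap 0.0195 z [0.003, 0.001, -1.0] x [0.99, 0.144, 0.003]
rows 1 per row [-0.0059, -0.0002, -0.0344] [-0.0004, 0.0016, 0.0013]
```

Then release, rise, and turn toward D (blue), x azimuth 43, centre about (0.539,-0.0517).

>>> play_rows(motion=[[[-0.004,0,-0.022],[0,0,0],0],[[0,0,-0.012],[0,0,0],0],[[0,0,0],[0,0,0],0],[[0,0,0],[0,0,0],30],[[0,0,0],[0,0,0],42],[[0,0,0],[0,0,0],42],[[0,0,0.06],[0,0,0],42],[[0,0,0.08],[0,0,0],42]])

```text
t: 26.0
tool_pos: [0.5943, -0.0713, 0.1366]
ee_rot: [[0.989, 0.15, -0.008], [0.15, -0.989, 0.001], [-0.008, -0.002, -1.0]]
contact_force: [0.5, -0.3, -0.0]
finger_gap: 0.037
```

Run:
```python
from lift import *
st();go([.539,-.0517],.135,43)
```

```text
t 26.0 p [0.5943, -0.0713, 0.1366] j [0.0, 45.4, 4.3, 99.5, -5.3, 35.7, -74.0] F [0.5, -0.3, -0.0] gap 0.037 z [-0.008, 0.001, -1.0] x [0.989, 0.15, -0.008]
rows 5 per row [-0.0277, 0.0098, -0.0008] [0.0001, -0.0008, 0.0599]
```

>>> play_rows(motion=[[[-0.028,0.01,0],[0,0,0.06],42],[[-0.028,0.01,0],[0,0,0.06],42],[[-0.028,0.01,0],[0,0,0.06],42],[[-0.028,0.01,0],[0,0,0.06],42],[[-0.027,0.01,0],[0,0,0.06],42],[[0,0,0],[0,0,0],42]])

```text
t: 26.6
tool_pos: [0.5386, -0.051, 0.1374]
ee_rot: [[0.73, 0.683, -0.006], [0.683, -0.73, -0.001], [-0.005, -0.004, -1.0]]
contact_force: [0.1, 0.1, 0.1]
finger_gap: 0.0371
```

Run:
```python
from lift import *
st();cap('wrist','w18')
```

```text
t 26.6 p [0.5386, -0.051, 0.1374] j [3.4, 41.9, -4.8, 109.4, 6.6, 29.3, -52.8] F [0.1, 0.1, 0.1] gap 0.0371 z [-0.006, -0.001, -1.0] x [0.73, 0.683, -0.005]
```

View pics/w18.png

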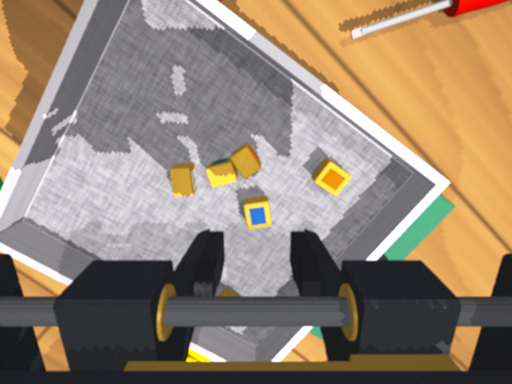

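>>> play_rows(motion=[[[0.003,0,-0.05],[0,0,0],42],[[0,0,-0.05],[0,0,0],42],[[0,0,-0.034],[0,0,0],42],[[0,0,0],[0,0,0],0],[[0,0,0],[0,0,0],0],[[0,0,0],[0,0,0],0],[[0,0,0],[0,0,0],0],[[0,0,0.08],[0,0,0],0]])

```text
t: 27.45
tool_pos: [0.5393, -0.0512, 0.1141]
ee_rot: [[0.731, 0.682, -0.01], [0.682, -0.732, -0.001], [-0.008, -0.006, -1.0]]
contact_force: [0.5, -0.4, 0.7]
finger_gap: 0.0176
```

Run:
```python
from lift import *
st();go(toW([0,-.065]),.084,43,rows=2)
```

```text
t 27.45 p [0.5393, -0.0512, 0.1141] j [3.1, 44.2, -4.3, 109.9, 6.9, 26.8, -53.2] F [0.5, -0.4, 0.7] gap 0.0176 z [-0.01, -0.001, -1.0] x [0.731, 0.682, -0.008]
rows 2 per row [-0.0098, -0.0439, -0.0376] [0.0003, -0.0024, 0.0001]
```

>>> play_rows(motion=[[[-0.01,-0.044,0],[0,-0.003,0],0],[[-0.01,-0.044,-0.03],[0,-0.002,0],0],[[0,0,-0.035],[0,0,0],0],[[0,0,-0.01],[0,0,0],0],[[0,0,0],[0,0,0],0],[[0,0,0],[0,0,0],30],[[0,0,0],[0,0,0],42],[[0,0,0],[0,0,0],42],[[0,0,0.06],[0,0,0],42],[[0,0,0.08],[0,0,0],42]])

```text
t: 28.45
tool_pos: [0.5324, -0.0862, 0.1417]
ee_rot: [[0.731, 0.682, 0.003], [0.682, -0.731, -0.001], [0.002, 0.003, -1.0]]
contact_force: [0.7, -0.8, 0.3]
finger_gap: 0.0369
```

Run:
```python
from lift import *
st();go([.5615,-.0199],.14,167);go([.5615,-.0199],.14,-13);cap('wrist','w19')
```

```text
t 28.45 p [0.5324, -0.0862, 0.1417] j [7.5, 41.2, -5.4, 110.0, 7.5, 28.9, -50.1] F [0.7, -0.8, 0.3] gap 0.0369 z [0.003, -0.001, -1.0] x [0.731, 0.682, 0.002]
rows 17 per row [0.0043, 0.0098, -0.0003] [-0.0001, 0.0001, 0.0637]
rows 8 per row [0.0091, 0.0207, -0.0005] [0.0002, 0.0002, -0.0611]
```

View pics/w19.png

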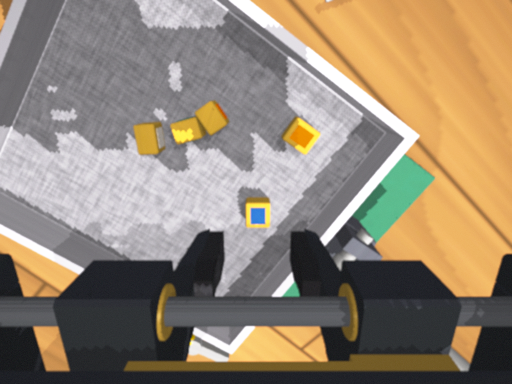

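>>> play_rows(motion=[[[0.009,0.021,0],[0,0,-0.061],42],[[0.009,0.021,0],[0,0,-0.061],42],[[0.009,0.021,0],[0,0,-0.061],42],[[0.009,0.021,0],[0,0,-0.061],42],[[0.009,0.021,0],[0,0,-0.061],42],[[0.009,0.021,0],[0,0,-0.061],42],[[0.009,0.021,0],[0,0,-0.061],42],[[0.009,0.02,0],[0,0,-0.061],42],[[0,0,0],[0,0,0],42]])

```text
t: 29.4
tool_pos: [0.563, -0.0178, 0.1421]
ee_rot: [[0.975, -0.222, 0.003], [-0.222, -0.975, -0.005], [0.005, 0.005, -1.0]]
contact_force: [-0.7, 0.3, 0.3]
finger_gap: 0.0371
```

Run:
```python
from lift import *
st();cap('wrist','w20')
```

```text
t 29.4 p [0.563, -0.0178, 0.1421] j [-9.6, 43.2, 11.1, 106.5, -14.0, 31.5, -92.2] F [-0.7, 0.3, 0.3] gap 0.0371 z [0.003, -0.005, -1.0] x [0.975, -0.222, 0.005]
```

View pics/w20.png

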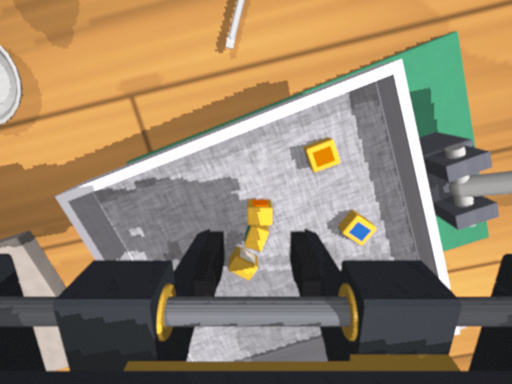

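>>> play_rows(motion=[[[-0.001,-0.004,-0.05],[0,0,0],42],[[0,0,-0.05],[0,0,0],42],[[0,0,-0.042],[0,0,0],42],[[0,0,0],[0,0,0],0],[[0,0,0],[0,0,0],0],[[0,0,0],[0,0,0],0],[[0,0,0],[0,0,0],0],[[0,0,0.1],[0,0,0],0]])

```text
t: 30.25
tool_pos: [0.559, -0.0209, 0.1225]
ee_rot: [[0.975, -0.223, -0.006], [-0.223, -0.975, -0.006], [-0.004, 0.007, -1.0]]
contact_force: [0.1, -1.0, -1.1]
finger_gap: 0.0174
```

Run:
```python
from lift import *
st();go(toW([.07,.06]),.125,-10,rows=3)
```

```text
t 30.25 p [0.559, -0.0209, 0.1225] j [-8.9, 44.9, 10.5, 107.3, -14.4, 29.5, -91.7] F [0.1, -1.0, -1.1] gap 0.0174 z [-0.006, -0.006, -1.0] x [0.975, -0.223, -0.004]
rows 3 per row [0.0196, 0.0571, 0.0021] [0.001, -0.0009, 0.0084]
```

>>> play_rows(motion=[[[0.02,0.057,0],[0,0,0.008],0],[[0.02,0.057,0],[0,0,0.008],0],[[0.019,0.057,0],[0,0,0.008],0],[[0,0,-0.05],[0,0,0],0],[[0,0,-0.04],[0,0,0],0],[[0,0,0],[0,0,0],0]])

```text
t: 30.85
tool_pos: [0.5842, 0.0473, 0.088]
ee_rot: [[0.984, -0.176, -0.0], [-0.176, -0.984, -0.006], [0.001, 0.006, -1.0]]
contact_force: [-0.1, -0.7, -0.1]
finger_gap: 0.0177
```

Run:
```python
from lift import *
st()
```

```text
t 30.85 p [0.5842, 0.0473, 0.088] j [-15.0, 49.3, 10.0, 103.7, -15.4, 28.3, -95.0] F [-0.1, -0.7, -0.1] gap 0.0177 z [-0.0, -0.006, -1.0] x [0.984, -0.176, 0.001]
```

>>> play_rows(motion=[[[0,0,-0.008],[0,0,0],0],[[0,0,0],[0,0,0],0],[[0,0,0],[0,0,0],30],[[0,0,0],[0,0,0],42],[[0,0,0],[0,0,0],42],[[0,0,0.08],[0,0,0],42],[[0,0,0.08],[0,0,0],42]])

```text
t: 31.55
tool_pos: [0.5848, 0.047, 0.1502]
ee_rot: [[0.984, -0.177, 0.001], [-0.177, -0.984, -0.006], [0.002, 0.006, -1.0]]
contact_force: [1.0, -0.3, 0.3]
finger_gap: 0.037
```

Run:
```python
from lift import *
st();go([.545,-.0145],.145,-30);cap('wrist','w21')
```

```text
t 31.55 p [0.5848, 0.047, 0.1502] j [-16.3, 44.0, 12.3, 101.9, -14.1, 35.6, -96.1] F [1.0, -0.3, 0.3] gap 0.037 z [0.001, -0.006, -1.0] x [0.984, -0.177, 0.002]
rows 3 per row [-0.0331, -0.0512, -0.0043] [0.001, -0.0001, -0.0576]
```

View pics/w21.png

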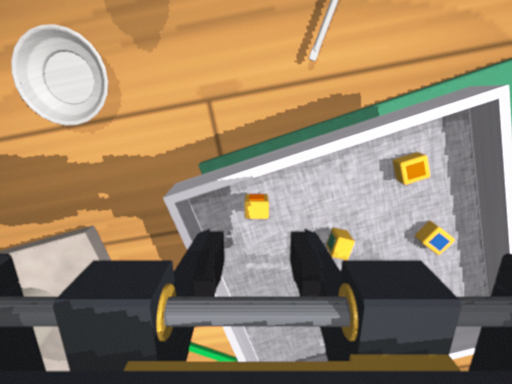

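Run:
```python
from lift import *
p=px(343,241,.02);go(p,.145,-30)
im,K,E=cap('wrist');cv2.imwrite('pics/c21.png',cv2.resize(im[215:275,300:390],None,fx=6,fy=6,interpolation=cv2.INTER_CUBIC))
```

```text
(343, 241) [ 0.5511 -0.0147] lift [30.  3.]
rows 3 per row [-0.0311, -0.0513, -0.0075] [0.0012, 0.0016, -0.0575]
```

View pics/c21.png

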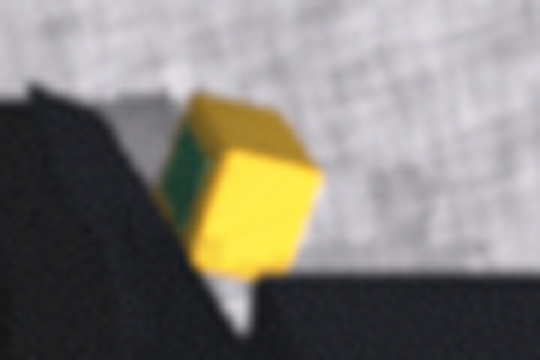

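>>> play_rows(motion=[[[-0.033,-0.051,-0.004],[0,0,-0.058],42],[[-0.033,-0.051,-0.004],[0,0,-0.058],42],[[-0.033,-0.051,-0.004],[0,0,-0.058],42],[[0,0,0],[0,0,0],42]])

```text
t: 32.1
tool_pos: [0.5429, -0.0178, 0.1443]
ee_rot: [[0.861, -0.508, -0.004], [-0.508, -0.861, -0.009], [0.001, 0.01, -1.0]]
contact_force: [0.0, -0.2, -0.0]
finger_gap: 0.037
```

Run:
```python
from lift import *
st();cap('wrist','w22')
```

```text
t 32.1 p [0.5429, -0.0178, 0.1443] j [-12.8, 42.6, 16.1, 109.6, -20.4, 30.8, -103.6] F [0.0, -0.2, -0.0] gap 0.037 z [-0.004, -0.009, -1.0] x [0.861, -0.508, 0.001]
```

View pics/w22.png

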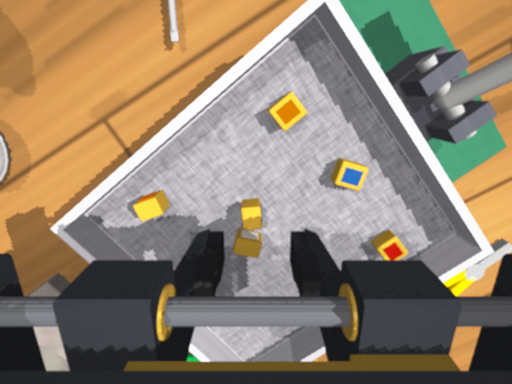

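Run:
```python
from lift import *
p=px(252,212,.02);go(p,.0845,-31,rows=3)
```

```text
(252, 212) [ 0.5485 -0.0141] lift [27.  4.]
rows 3 per row [0.0025, -0.0001, -0.05] [0.0011, -0.0001, -0.0027]
```

>>> play_rows(motion=[[[0.003,0.002,-0.05],[0,0,0],42],[[0.003,0.002,-0.05],[0,0,0],42],[[0.002,0.001,-0.045],[0,0,0],42],[[0,0,0],[0,0,0],0],[[0,0,0],[0,0,0],0],[[0,0,0],[0,0,0],0],[[0,0,0],[0,0,0],0],[[0,0,0.1],[0,0,0],0]])

```text
t: 33.0
tool_pos: [0.5464, -0.0115, 0.1247]
ee_rot: [[0.865, -0.501, -0.007], [-0.501, -0.865, -0.006], [-0.003, 0.009, -1.0]]
contact_force: [-0.4, -0.5, 0.0]
finger_gap: 0.0133
```

Run:
```python
from lift import *
st();go(toW([-.068,.06]),.127,-5)
```

```text
t 33.0 p [0.5464, -0.0115, 0.1247] j [-12.6, 44.6, 15.0, 109.5, -21.2, 29.0, -103.1] F [-0.4, -0.5, 0.0] gap 0.0133 z [-0.007, -0.006, -1.0] x [0.865, -0.501, -0.003]
rows 4 per row [-0.0628, 0.0244, 0.0015] [0.001, -0.0007, 0.0547]
```

>>> play_rows(motion=[[[-0.063,0.025,0.002],[0,0,0.055],0],[[-0.063,0.025,0.002],[0,0,0.055],0],[[-0.063,0.024,0.002],[0,0,0.055],0],[[-0.063,0.024,0.002],[0,0,0.055],0],[[0,0,-0.05],[0,0,0],0],[[0,0,-0.046],[0,0,0],0],[[0,0,0],[0,0,0],0]])

```text
t: 33.7
tool_pos: [0.4478, 0.0272, 0.0913]
ee_rot: [[0.996, -0.086, 0.002], [-0.086, -0.996, -0.006], [0.002, 0.005, -1.0]]
contact_force: [-0.5, 0.7, -0.7]
finger_gap: 0.0132
```

Run:
```python
from lift import *
st()
```

```text
t 33.7 p [0.4478, 0.0272, 0.0913] j [-12.2, 43.5, 4.2, 126.9, -15.0, 9.9, -89.3] F [-0.5, 0.7, -0.7] gap 0.0132 z [0.002, -0.006, -1.0] x [0.996, -0.086, 0.002]
```

>>> play_rows(motion=[[[0,0,-0.01],[0,0,0],0],[[0,0,-0.006],[0,0,0],0],[[0,0,0],[0,0,0],0],[[0,0,0],[0,0,0],25],[[0,0,0],[0,0,0],40],[[0,0,0],[0,0,0],40],[[0,0,0.08],[0,0,0],40],[[0,0,0.1],[0,0,0],40],[[0.05,-0.02,0.1],[0,0,0],40],[[0.08,-0.03,0.1],[0,0,0],40]])

```text
t: 34.7
tool_pos: [0.4972, 0.008, 0.2374]
ee_rot: [[0.996, -0.084, 0.001], [-0.084, -0.996, -0.005], [0.001, 0.005, -1.0]]
contact_force: [1.1, 0.7, -0.7]
finger_gap: 0.0349
```

Run:
```python
from lift import *
st();go([.51,-.02],.30,8.4)
```

```text
t 34.7 p [0.4972, 0.008, 0.2374] j [-14.9, 30.7, 13.2, 112.2, -10.4, 38.1, -90.1] F [1.1, 0.7, -0.7] gap 0.0349 z [0.001, -0.005, -1.0] x [0.996, -0.084, 0.001]
rows 2 per row [0.016, -0.0351, 0.0783] [0.0013, 0.0003, 0.0577]
```

>>> play_rows(motion=[[[0.015,-0.035,0.08],[0,0,0.058],0],[[0.015,-0.035,0.08],[0,0,0.058],0],[[0,0,0],[0,0,0],0]])

```text
t: 35.0
tool_pos: [0.5138, -0.0231, 0.3037]
ee_rot: [[0.99, 0.144, 0.014], [0.144, -0.99, -0.006], [0.013, 0.008, -1.0]]
contact_force: [0.0, -0.6, 0.2]
finger_gap: 0.0137
```

```bash
cat > chk.py <<'E'
from lift import *
import sys
im,K,E=cap('wrist',sys.argv[1]); dz=float(sys.argv[2])
hsv=cv2.cvtColor(im,cv2.COLOR_BGR2HSV)
m=((hsv[...,1]>110)&(hsv[...,2]>60)).astype(np.uint8)
n,l,s,c=cv2.connectedComponentsWithStats(m); P=[]
for i in range(1,n):
    if 60<s[i,4]<900:
        p=onz(K,E,*c[i],FL+dz+.015); L=toL(p)*1e3
        if abs(L[0])<105 and abs(L[1])<115: P.append(L);print(c[i].round(0),s[i,4],L.round(0))
P=np.array(P)
print("min centre dist",min(np.linalg.norm(P[i]-P[j]) for i in range(len(P)) for j in range(i)).round(0))
E
python3 chk.py w23 0; python3 -c "
from h import *
st();cap('top','t23');cap('scene','s23')"
```

```text
[205.  96.] 223 [73. 58.]
[305. 104.] 276 [ 64. -58.]
[235. 155.] 193 [ 4. 25.]
[308. 156.] 143 [  2. -66.]
[300. 209.] 231 [-68. -58.]
[210. 210.] 179 [-69.  60.]
min centre dist 62.0
t 35.05 p [0.512, -0.0215, 0.3014] j [-9.8, 26.3, 10.5, 105.3, -5.8, 48.4, -78.3] F [-0.6, 0.7, -1.2] gap 0.0095 z [0.009, -0.005, -1.0] x [0.99, 0.143, 0.008]
```

View pics/w23.png

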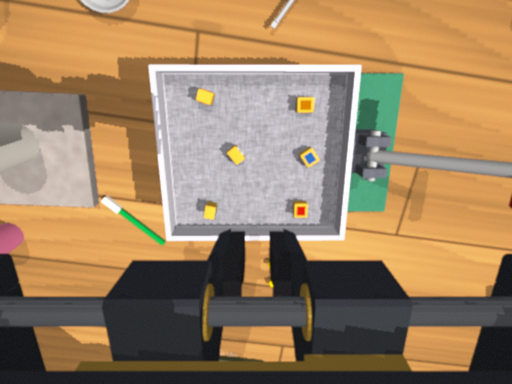

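View pics/t23.png

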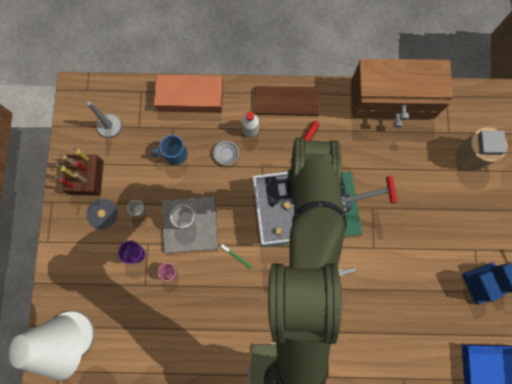

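View pics/s23.png

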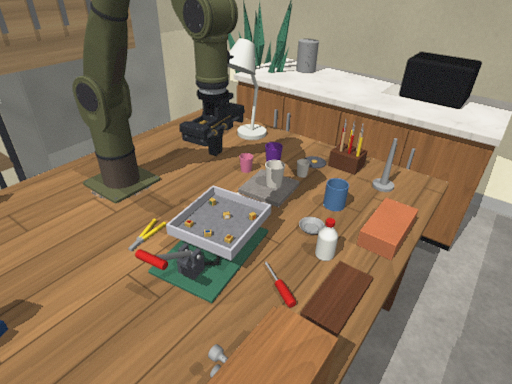

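Run:
```python
from lift import *
go(toW([0,-.28]),.20,8.4)
for th in (.6,.45,.3,.15,0,-.05): 
    w=toW([0,-.152-.155*np.cos(th)]); print(th,w.round(4),round(.078+.155*np.sin(th)+.011,4))
```

```text
rows 7 per row [0.019, -0.0997, -0.0353] [0.0003, 0.0002, 0.0001]
0.6 [ 0.5629 -0.2989] 0.1765
0.45 [ 0.5646 -0.3104] 0.1564
0.3 [ 0.5658 -0.3189] 0.1348
0.15 [ 0.5666 -0.324 ] 0.1122
0 [ 0.5668 -0.3257] 0.089
-0.05 [ 0.5668 -0.3255] 0.0813
```

>>> play_rows(motion=[[[0.018,-0.1,-0.02],[0,0,0],0],[[0.018,-0.1,-0.03],[0,0,0],0],[[0.018,-0.1,-0.03],[0,0,0],0],[[0.018,-0.1,-0.03],[0,0,0],0],[[0.018,-0.1,-0.03],[0,0,0],0],[[0.018,-0.1,-0.05],[0,0,0],0],[[0.018,-0.09,-0.06],[0,0,0],0],[[0,0,0],[0,0,0],0]])

```text
t: 35.95
tool_pos: [0.5573, -0.3008, 0.1942]
ee_rot: [[0.99, 0.138, -0.004], [0.138, -0.99, -0.005], [-0.005, 0.005, -1.0]]
contact_force: [-1.7, -0.9, -0.7]
finger_gap: 0.0007
```

Run:
```python
from lift import *
st();go(toW([0,-.28]),.185,8.4);cap('wrist','w24')
```

```text
t 35.95 p [0.5573, -0.3008, 0.1942] j [19.7, 43.3, 7.9, 91.3, -7.0, 46.1, -51.7] F [-1.7, -0.9, -0.7] gap 0.0007 z [-0.004, -0.005, -1.0] x [0.99, 0.138, -0.005]
rows 1 per row [0.014, 0.0044, -0.023] [0.0026, -0.0022, 0.0039]
```

View pics/w24.png

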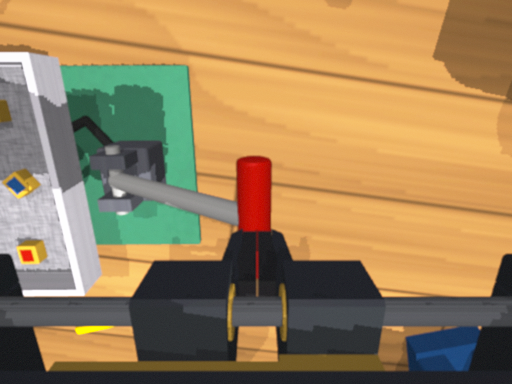

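>>> play_rows(motion=[[[0.014,0.004,-0.045],[0,0,0],0],[[0.004,-0.029,-0.05],[0,0,0],0],[[0.003,-0.021,-0.054],[0,0,0],0],[[0.002,-0.013,-0.056],[0,0,0],0],[[0,-0.004,-0.05],[0,0,0],0],[[0,0,0],[0,0,0],0]])

```text
t: 36.6
tool_pos: [0.5733, -0.3241, 0.0981]
ee_rot: [[0.989, 0.146, 0.011], [0.146, -0.989, -0.012], [0.009, 0.013, -1.0]]
contact_force: [1.9, -6.5, 13.8]
finger_gap: -0.0
```

Run:
```python
from lift import *
st();cap('scene','s25')
```

```text
t 36.6 p [0.5733, -0.3241, 0.0981] j [22.0, 51.8, 6.2, 91.0, -7.6, 36.7, -49.7] F [1.9, -6.5, 13.8] gap -0.0 z [0.011, -0.012, -1.0] x [0.989, 0.146, 0.009]
```

View pics/s25.png

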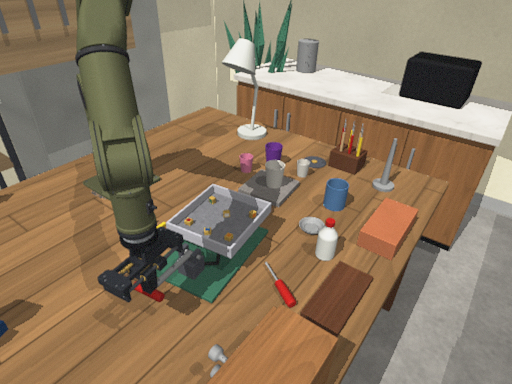

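Lever going down, 14 N. Continue to the stop in small steps.

>>> play_rows(motion=[[[-0.005,-0.002,-0.02],[0,0,0],0],[[0,0,-0.015],[0,0,0],0],[[0,0,-0.008],[0,0,0],0],[[0,0,0],[0,0,0],0]])

```text
t: 37.05
tool_pos: [0.5735, -0.3253, 0.0835]
ee_rot: [[0.989, 0.147, 0.016], [0.147, -0.989, -0.014], [0.014, 0.016, -1.0]]
contact_force: [2.3, -6.4, 14.4]
finger_gap: 0.0005
```

>>> play_rows(motion=[[[0,0,-0.006],[0,0,0],0],[[0,0,-0.004],[0,0,0],0],[[0,0,0],[0,0,0],0]])

```text
t: 37.35
tool_pos: [0.5736, -0.3253, 0.0814]
ee_rot: [[0.989, 0.146, 0.016], [0.147, -0.989, -0.014], [0.014, 0.016, -1.0]]
contact_force: [0.1, -4.8, 22.0]
finger_gap: 0.0009
```

>>> play_rows(motion=[[[0,0,0.04],[0,0,0],0],[[0,0.004,0.058],[0,0,0],0],[[-0.002,0.013,0.056],[0,0,0],0],[[-0.003,0.021,0.054],[0,0,0],0],[[-0.004,0.029,0.05],[0,0,0],0],[[0,0,0.03],[0,0,0],0],[[0,0,0],[0,0,0],0]])

```text
t: 38.05
tool_pos: [0.5662, -0.2943, 0.1928]
ee_rot: [[0.989, 0.148, 0.007], [0.148, -0.989, -0.006], [0.006, 0.007, -1.0]]
contact_force: [-1.1, 0.2, 0.2]
finger_gap: 0.0004
```

Run:
```python
from lift import *
st();go(toW([0,-.28]),.19,8.4);cap('scene','s26')
```

```text
t 38.05 p [0.5662, -0.2943, 0.1928] j [19.2, 43.4, 7.6, 91.0, -7.1, 45.5, -51.8] F [-1.1, 0.2, 0.2] gap 0.0004 z [0.007, -0.006, -1.0] x [0.989, 0.148, 0.006]
rows 1 per row [-0.0083, -0.0117, -0.007] [0.0028, 0.0037, -0.001]
```

View pics/s26.png

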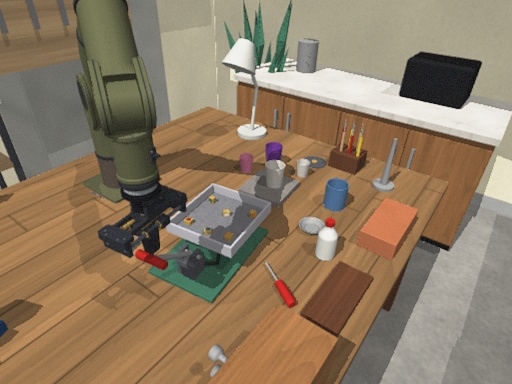

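>>> play_rows(motion=[[[-0.006,-0.01,-0.035],[0,0,0],0],[[0.004,-0.029,-0.05],[0,0,0],0],[[0.003,-0.021,-0.054],[0,0,0],0],[[0.002,-0.013,-0.056],[0,0,0],0],[[0,-0.004,-0.055],[0,0,0],0],[[0,0,-0.02],[0,0,0],0],[[0,0,-0.01],[0,0,0],0],[[0,0,-0.005],[0,0,0],0],[[0,0,0],[0,0,0],0]])

```text
t: 39.0
tool_pos: [0.5676, -0.3325, 0.0813]
ee_rot: [[0.99, 0.142, 0.011], [0.142, -0.99, -0.013], [0.009, 0.015, -1.0]]
contact_force: [-4.5, -2.4, 29.2]
finger_gap: 0.0008
```

>>> play_rows(motion=[[[0,0,0.04],[0,0,0],0],[[0,0.005,0.058],[0,0,0],0],[[-0.002,0.014,0.056],[0,0,0],0],[[-0.003,0.022,0.054],[0,0,0],0],[[-0.004,0.03,0.05],[0,0,0],0],[[0,0.005,0.03],[0,0,0],0],[[0,0,0],[0,0,0],0]])

```text
t: 39.7
tool_pos: [0.5624, -0.2967, 0.1927]
ee_rot: [[0.989, 0.145, 0.005], [0.145, -0.989, -0.006], [0.004, 0.006, -1.0]]
contact_force: [0.6, -0.1, -0.6]
finger_gap: 0.0004
```

Run:
```python
from lift import *
st();go(toW([0,-.28]),.19,8.4);im,K,E=cap('scene');cv2.imwrite('pics/s27.png',cv2.resize(im[165:300,130:300],None,fx=4,fy=4))
```

```text
t 39.7 p [0.5624, -0.2967, 0.1927] j [19.4, 43.3, 7.7, 91.4, -7.2, 45.4, -51.6] F [0.6, -0.1, -0.6] gap 0.0004 z [0.005, -0.006, -1.0] x [0.989, 0.145, 0.004]
rows 1 per row [0.0012, -0.0057, -0.0067] [0.0029, 0.0026, 0.0004]
```

View pics/s27.png

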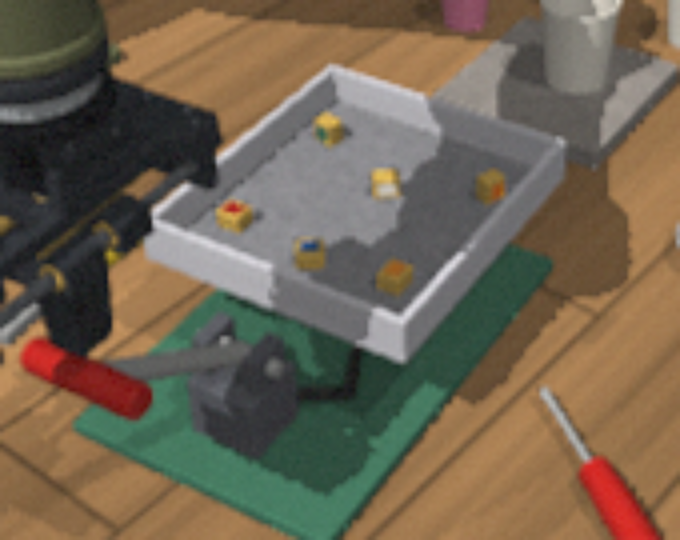

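>>> play_rows(motion=[[[0,-0.006,-0.035],[0,0,0],0],[[0.004,-0.029,-0.05],[0,0,0],0],[[0.003,-0.021,-0.054],[0,0,0],0],[[0.002,-0.013,-0.056],[0,0,0],0],[[0,-0.004,-0.055],[0,0,0],0],[[0,0,-0.02],[0,0,0],0],[[0,0,-0.01],[0,0,0],0],[[0,0,-0.003],[0,0,0],0],[[0,0,0],[0,0,0],0]])

```text
t: 40.65
tool_pos: [0.5672, -0.3322, 0.0815]
ee_rot: [[0.99, 0.142, 0.01], [0.142, -0.99, -0.015], [0.008, 0.016, -1.0]]
contact_force: [-1.2, -6.3, 18.1]
finger_gap: 0.0001
```

>>> play_rows(motion=[[[0,0,0.04],[0,0,0],0],[[0,0.005,0.058],[0,0,0],0],[[-0.002,0.014,0.056],[0,0,0],0],[[-0.003,0.022,0.054],[0,0,0],0],[[-0.004,0.03,0.05],[0,0,0],0],[[0,0.005,0.03],[0,0,0],0],[[0,0,0],[0,0,0],0]])

```text
t: 41.35
tool_pos: [0.5626, -0.2956, 0.1947]
ee_rot: [[0.989, 0.145, 0.005], [0.145, -0.989, -0.006], [0.004, 0.007, -1.0]]
contact_force: [0.5, -0.5, -0.7]
finger_gap: -0.0001
```

Run:
```python
from lift import *
st();go(toW([0,-.28]),.19,8.4)
```

```text
t 41.35 p [0.5626, -0.2956, 0.1947] j [19.2, 43.2, 7.8, 91.3, -7.2, 45.6, -51.7] F [0.5, -0.5, -0.7] gap -0.0001 z [0.005, -0.006, -1.0] x [0.989, 0.145, 0.004]
rows 1 per row [0.0007, -0.0086, -0.0117] [0.0029, 0.0027, 0.0003]
```

>>> play_rows(motion=[[[0,-0.008,-0.041],[0,0,0],0],[[0.004,-0.029,-0.05],[0,0,0],0],[[0.003,-0.021,-0.054],[0,0,0],0],[[0.002,-0.013,-0.056],[0,0,0],0],[[0,-0.004,-0.055],[0,0,0],0],[[0,0,-0.02],[0,0,0],0],[[0,0,-0.01],[0,0,0],0],[[0,0,-0.003],[0,0,0],0],[[0,0,0],[0,0,0],0]])

```text
t: 42.25
tool_pos: [0.5674, -0.3321, 0.0815]
ee_rot: [[0.99, 0.142, 0.011], [0.142, -0.99, -0.015], [0.009, 0.016, -1.0]]
contact_force: [-0.1, -5.6, 18.8]
finger_gap: 0.0005
```

>>> play_rows(motion=[[[0,0,0.04],[0,0,0],0],[[0,0.005,0.058],[0,0,0],0],[[-0.002,0.014,0.056],[0,0,0],0],[[-0.003,0.022,0.054],[0,0,0],0],[[-0.004,0.03,0.05],[0,0,0],0],[[0,0.005,0.03],[0,0,0],0],[[0,0,0],[0,0,0],0]])

```text
t: 42.95
tool_pos: [0.5627, -0.2955, 0.1946]
ee_rot: [[0.989, 0.145, 0.006], [0.145, -0.989, -0.006], [0.005, 0.007, -1.0]]
contact_force: [0.3, -0.6, 0.4]
finger_gap: 0.0005
```

Run:
```python
from lift import *
st();go(toW([0,-.28]),.19,8.4);im,K,E=cap('scene');cv2.imwrite('pics/s28.png',cv2.resize(im[165:300,130:300],None,fx=4,fy=4))
```

```text
t 42.95 p [0.5627, -0.2955, 0.1946] j [19.2, 43.2, 7.8, 91.4, -7.3, 45.5, -51.7] F [0.3, -0.6, 0.4] gap 0.0005 z [0.006, -0.006, -1.0] x [0.989, 0.145, 0.005]
rows 1 per row [0.0006, -0.0088, -0.0114] [0.0031, 0.0028, 0.0005]
```

View pics/s28.png

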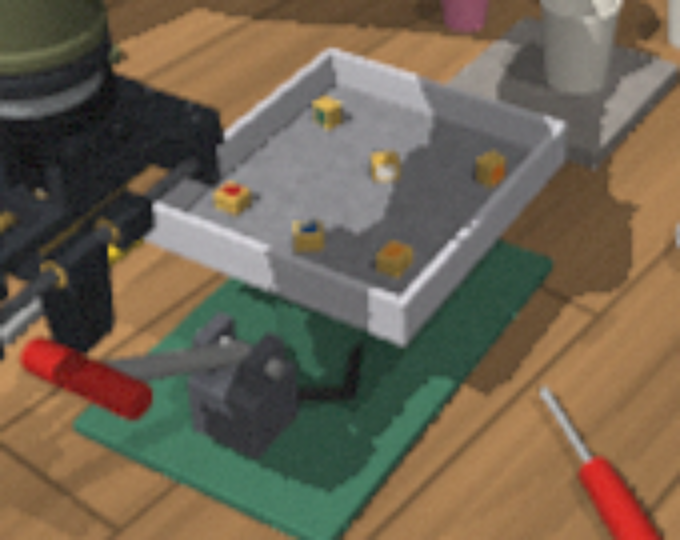

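>>> play_rows(motion=[[[0,-0.008,-0.041],[0,0,0],0],[[0.004,-0.029,-0.05],[0,0,0],0],[[0.003,-0.021,-0.054],[0,0,0],0],[[0.002,-0.013,-0.056],[0,0,0],0],[[0,-0.004,-0.055],[0,0,0],0],[[0,0,-0.02],[0,0,0],0],[[0,0,-0.01],[0,0,0],0],[[0,0,-0.003],[0,0,0],0],[[0,0,0],[0,0,0],0]])

```text
t: 43.9
tool_pos: [0.5673, -0.3315, 0.0815]
ee_rot: [[0.99, 0.142, 0.011], [0.142, -0.99, -0.015], [0.008, 0.016, -1.0]]
contact_force: [-0.8, -4.9, 19.3]
finger_gap: 0.0006
```

>>> play_rows(motion=[[[0,0,0.04],[0,0,0],0],[[0,0.005,0.058],[0,0,0],0],[[-0.002,0.014,0.056],[0,0,0],0],[[-0.003,0.022,0.054],[0,0,0],0],[[-0.004,0.03,0.05],[0,0,0],0],[[0,0.005,0.03],[0,0,0],0],[[0,0,0],[0,0,0],0]])

```text
t: 44.6
tool_pos: [0.5627, -0.2951, 0.1943]
ee_rot: [[0.989, 0.145, 0.006], [0.145, -0.989, -0.006], [0.005, 0.007, -1.0]]
contact_force: [0.2, -0.6, 1.3]
finger_gap: 0.0004
```

>>> play_rows(motion=[[[0,-0.008,-0.041],[0,0,0],0],[[0.004,-0.029,-0.05],[0,0,0],0],[[0.003,-0.021,-0.054],[0,0,0],0],[[0.002,-0.013,-0.056],[0,0,0],0],[[0,-0.004,-0.055],[0,0,0],0],[[0,0,-0.02],[0,0,0],0],[[0,0,-0.01],[0,0,0],0],[[0,0,-0.003],[0,0,0],0],[[0,0,0],[0,0,0],0]])

```text
t: 45.5
tool_pos: [0.5675, -0.3313, 0.0815]
ee_rot: [[0.99, 0.142, 0.011], [0.142, -0.99, -0.015], [0.009, 0.016, -1.0]]
contact_force: [-1.0, -4.7, 22.6]
finger_gap: 0.0004
```

>>> play_rows(motion=[[[0,0,0.04],[0,0,0],0],[[0,0.005,0.058],[0,0,0],0],[[-0.002,0.014,0.056],[0,0,0],0],[[-0.003,0.022,0.054],[0,0,0],0],[[-0.004,0.03,0.05],[0,0,0],0],[[0,0.005,0.03],[0,0,0],0],[[0,0,0],[0,0,0],0]])

```text
t: 46.2
tool_pos: [0.5627, -0.2948, 0.1939]
ee_rot: [[0.989, 0.145, 0.006], [0.145, -0.989, -0.006], [0.005, 0.007, -1.0]]
contact_force: [-0.4, 0.0, -0.7]
finger_gap: 0.0002
```

Run:
```python
from lift import *
st();go(toW([0,-.28]),.19,8.4);im,K,E=cap('scene');cv2.imwrite('pics/s29.png',cv2.resize(im[165:300,130:300],None,fx=4,fy=4))
```

```text
t 46.2 p [0.5627, -0.2948, 0.1939] j [19.1, 43.2, 8.0, 91.5, -7.4, 45.4, -51.6] F [-0.4, 0.0, -0.7] gap 0.0002 z [0.006, -0.006, -1.0] x [0.989, 0.145, 0.005]
rows 1 per row [0.0005, -0.0106, -0.0098] [0.0032, 0.0029, 0.0005]
```

View pics/s29.png

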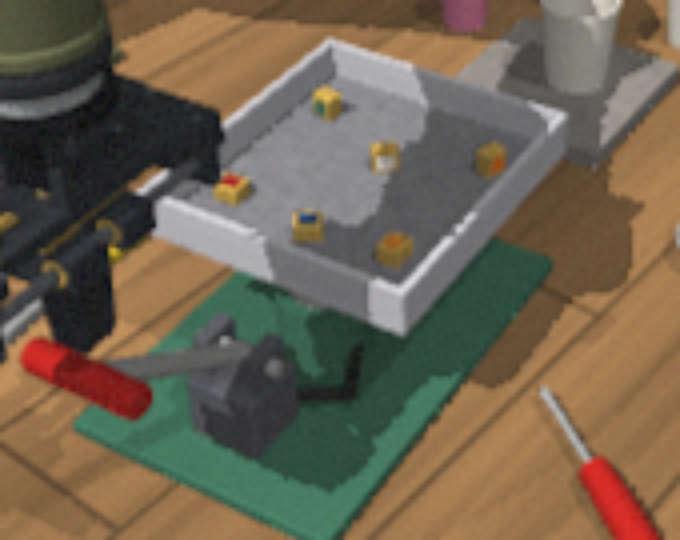

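>>> play_rows(motion=[[[0,-0.009,-0.039],[0,0,0],0],[[0.004,-0.029,-0.05],[0,0,0],0],[[0.003,-0.021,-0.054],[0,0,0],0],[[0.002,-0.013,-0.056],[0,0,0],0],[[0,-0.004,-0.055],[0,0,0],0],[[0,0,-0.02],[0,0,0],0],[[0,0,-0.01],[0,0,0],0],[[0,0,-0.004],[0,0,0],0],[[0,0,0],[0,0,0],0]])

```text
t: 47.15
tool_pos: [0.5673, -0.3309, 0.0814]
ee_rot: [[0.99, 0.142, 0.011], [0.142, -0.99, -0.014], [0.009, 0.016, -1.0]]
contact_force: [-2.5, -3.7, 26.5]
finger_gap: 0.0001
```

>>> play_rows(motion=[[[0,0,0.04],[0,0,0],0],[[0,0.005,0.058],[0,0,0],0],[[-0.002,0.014,0.056],[0,0,0],0],[[-0.003,0.022,0.054],[0,0,0],0],[[-0.004,0.03,0.05],[0,0,0],0],[[0,0.005,0.03],[0,0,0],0],[[0,0,0],[0,0,0],0]])

```text
t: 47.85
tool_pos: [0.5625, -0.2945, 0.1934]
ee_rot: [[0.989, 0.145, 0.005], [0.145, -0.989, -0.006], [0.004, 0.007, -1.0]]
contact_force: [-0.1, -0.2, 0.1]
finger_gap: 0.0004
```

Run:
```python
from lift import *
st();go(toW([0,-.28]),.19,8.4);im,K,E=cap('scene','s30f');c=cv2.resize(im[165:300,130:300],None,fx=4,fy=4)
cv2.imwrite('pics/s30.png',c)
for dz in (0,.02,.04,.048): 
    print(dz,[(((proj(K,E,[*toW(l),.074+dz+.028])-[130,165]+.5)*4).round(0)).tolist() for l in ([.106,-.116],[.106,.116],[-.106,.116])])
```

```text
t 47.85 p [0.5625, -0.2945, 0.1934] j [19.0, 43.2, 8.0, 91.5, -7.4, 45.4, -51.6] F [-0.1, -0.2, 0.1] gap 0.0004 z [0.005, -0.006, -1.0] x [0.989, 0.145, 0.004]
rows 1 per row [0.0009, -0.0114, -0.0085] [0.0029, 0.0026, 0.0004]
0 [[407.0, 353.0], [566.0, 166.0], [333.0, 90.0]]
0.02 [[407.0, 329.0], [568.0, 145.0], [331.0, 69.0]]
0.04 [[406.0, 306.0], [569.0, 123.0], [330.0, 48.0]]
0.048 [[406.0, 296.0], [569.0, 114.0], [330.0, 39.0]]
```

View pics/s30.png

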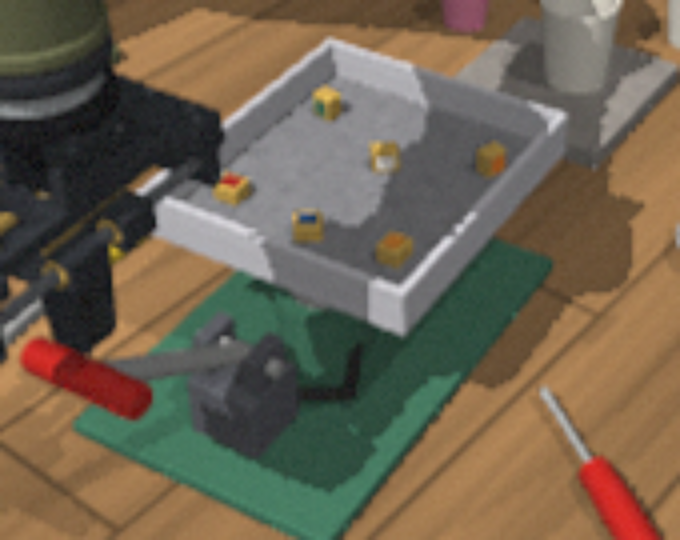

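>>> play_rows(motion=[[[0,0,0.1],[0,0,0],0],[[0,0.03,0.12],[0,0,0],0],[[-0.02,0.1,0.12],[0,0,0],0],[[-0.02,0.11,0.06],[0,0,0],0],[[-0.02,0.11,0],[0,0,0],0],[[-0.02,0.11,0],[0,0,0],0],[[-0.02,0.11,0],[0,0,0],0],[[-0.02,0.1,0],[0,0,0],0],[[0,0,0],[0,0,0],0]])

```text
t: 48.8
tool_pos: [0.5151, -0.0283, 0.3415]
ee_rot: [[0.988, 0.155, 0.001], [0.155, -0.988, -0.001], [0.0, 0.001, -1.0]]
contact_force: [0.8, 0.3, -0.2]
finger_gap: 0.0002
```

```bash
python3 chk.py w31 0.0435; python3 -c "
from h import *
st();im,K,E=cap('wrist','w31');cap('top','t31');cap('scene','s31')
from lift import *
for z in(.145,.150,.155):
  print([proj(K,E,[*toW(l),z]).round(0).tolist() for l in ([.106,-.116],[.106,.116],[-.106,.116])])
for l in ([.106,.106],): pass
t,Kt,Et=cap('top'); print('cup rim predicted px',proj(Kt,Et,[.483,.317,.105]))
"
```

```text
[201.  94.] 234 [73. 58.]
[303. 103.] 287 [ 64. -58.]
[232. 153.] 199 [ 5. 24.]
[306. 156.] 145 [  3. -65.]
[206. 209.] 187 [-68.  59.]
[297. 209.] 222 [-67. -58.]
min centre dist 62.0
t 48.85 p [0.5156, -0.0321, 0.3417] j [-8.2, 24.2, 9.9, 100.6, -4.6, 55.5, -77.9] F [-0.2, -1.9, -0.0] gap 0.0005 z [0.002, -0.004, -1.0] x [0.989, 0.151, 0.001]
[[355.0, 63.0], [140.0, 62.0], [159.0, 238.0]]
[[357.0, 62.0], [138.0, 61.0], [158.0, 240.0]]
[[358.0, 62.0], [136.0, 61.0], [157.0, 242.0]]
cup rim predicted px [183.22074842 215.1336086 ]
```

View pics/w31.png

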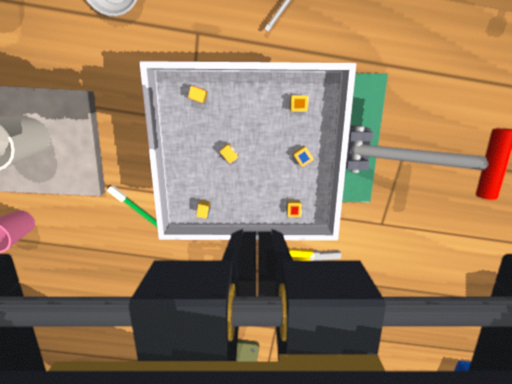

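View pics/t31.png

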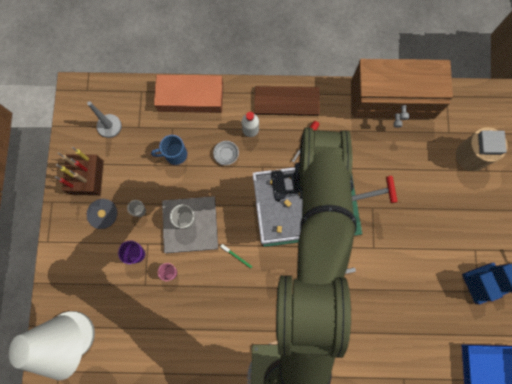

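View pics/s31.png

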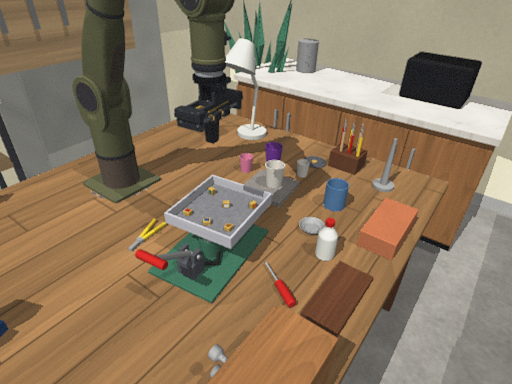

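Run:
```python
from h import *
g=lambda n:cv2.cvtColor(cv2.imread(f'pics/{n}.png'),cv2.COLOR_BGR2GRAY).astype(np.float32)[150:340,290:590]
for a,b in (('s27','s28'),('s28','s29'),('s29','s30')): print(a,b,np.round(cv2.phaseCorrelate(g(a),g(b))[0],2), np.abs(g(a)-g(b)).mean().round(2))
st()
```

```text
s27 s28 [-0.07 -0.67] 14.49
s28 s29 [ 0.23 -0.16] 10.12
s29 s30 [-0.02  0.04] 1.54
t 49.05 p [0.5162, -0.0367, 0.3427] j [-7.9, 24.2, 10.2, 100.5, -4.6, 55.5, -77.9] F [-0.0, 0.2, -1.2] gap 0.0005 z [0.004, -0.006, -1.0] x [0.99, 0.142, 0.003]
```

>>> play_rows(motion=[[[0,0,0],[0,0,0],0],[[0,0,0],[0,0,0],0],[[0,0,0],[0,0,0],0]])

```text
t: 49.35
tool_pos: [0.5161, -0.0351, 0.3433]
ee_rot: [[0.99, 0.144, 0.005], [0.144, -0.989, -0.005], [0.004, 0.006, -1.0]]
contact_force: [0.6, 0.1, 0.2]
finger_gap: 0.0008
```

```bash
python3 chk.py w32 0.0435; python3 -c "
from h import *
st(); print(ticket.job_done())"
```

```text
[194.  95.] 234 [73. 58.]
[295. 103.] 271 [ 64. -58.]
[226. 154.] 195 [ 5. 24.]
[299. 156.] 140 [  3. -66.]
[201. 209.] 186 [-68.  59.]
[291. 208.] 225 [-67. -58.]
min centre dist 62.0
t 49.4 p [0.5161, -0.0349, 0.3433] j [-8.0, 24.1, 10.1, 100.5, -4.6, 55.5, -77.9] F [0.1, -1.0, 0.7] gap 0.0004 z [0.005, -0.005, -1.0] x [0.989, 0.145, 0.004]
the job is handed in; nothing more can be done
None
```

The job is handed in at 49 s of the 210 s limit. I tipped the six castings out of the cup onto the tray and stood the empty cup back on the slab. Then I moved five castings and left the sixth where it fell, and pumped the lever with seven full strokes.

- **Castings:** the last view shows all six lying singly on the tray floor. The closest two centres are 62 mm apart, which leaves about 35 mm or more of clear space.
- **Tray:** its rim corners in the scene picture match the fully-up height of 48 mm. The last full stroke raised it no further.
- **Cup and lever:** the cup is upright on the slab and the lever has sprung back up.
- **Other things:** they look unmoved in the pictures. The pliers and graver are partly hidden behind the arm in the last top view, but both show in the scene view.
- **Forces and disagreements:** I saw no more than about 29 N, when the lever reached its bottom stop. No check failed or disagreed; the position measurements agreed to within a few millimetres.

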